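Make up the belt kit and the bag kit for the leather presses

ROBOT

A 6-joint arm with a two-finger parallel gripper is mounted at the origin on a cart in front of the work surface, level with it; the furniture and walls round the work are solid. World frame = base frame: x ahead of the robot, y to its left, z up, the work surface at z = 0. Lengths are in m, angles in degrees, forces in N, time in s.
With the tool pointing down it reaches from about 0.35 to 0.775 m from the base axis. Payload 7.3 kg.
Tool frame: the origin (TCP) lies midway between the tips of the shut fingers; the grasp point (between the pads) lies 19 mm behind it; z points along the fingers, y is the line along which they close (so a half turn about z gives the same grasp; the last joint's range is limited). The gripper opens to 92 mm and grips with 3 to 60 N. Pads are 19 mm wide; open, the fingers measure 130 mm over their backs; the gripper's body (75 mm by 190 mm) begins 47 mm behind the grasp point.
Start: joints at [-78.094, 19.595, 87.324, -0, 73.075, -8.365], TCP at [0.182, -0.492, 0.227] pointing down, gripper open.
Joint ranges: [-145.02, 145.02], [-44.19, 115.74], [2.07, 154.8], [-57.11, 237.11], [16.16, 152.29], [-177.93, 177.93]. Speed limits (degrees/s): [147.25, 147.25, 180, 180, 180, 180].

INTERFACE

Orientations are given as [roll, pitch, yaw] about the fixed x, y, z axes, in that order (R = Rz(yaw) Ry(pitch) Rx(roll)).
In Python, from bench import readout, cams, arm gives the robot as it stands.
- The arm moves only by the shell command python3 -m handwheel 'ROWS' [FORCE]. ROWS is JSON, a list of rows, each a list of 3 entries, a list of its own where there are three numbers: the opening, from -1 (shut) to 1 (fully open), then the shift along the tool's x, y, z as a fraction of full scale, then the turn, a rotation vector about the tool's x, y, z as a fraction of full scale. A call has 1 to 20 rows; each row is the pose to reach, as a shift and turn from the pose commanded when the call began, along the tool's axes at that moment; what a row does not reach only later rows make up. Full scale, the value 1, is 500 mm for a shift and 45 degrees for a turn. A row lasts 1/12 s, in which the tool goes at most 41.7 mm and 7.16 degrees, less where a joint would pass 70% of its speed; a pose out of reach is approached as far as the arm can. A call with a number of a shift or a turn outside -1 to 1 is refused whole. A call with a gripper value outside its range is refused whole. The fingers move at their own pace and stop on an object; FORCE is the grip in N (left out, the last holds). Time passes only in rows, so rows that repeat a pose let the fingers close. It gives the time, the measured TCP pose, the force, the opening and the grip force at its end, in the units of the state.
- readout.observe(): the state, without advancing time (a new reading comes with each control period).
- cams.camera(name): name is "side" or "top"; returns a dict with "image" (384x512x3 uint8, red, green, blue), "vertical_fov" (degrees; the focal length in pixels is half the picture's height over the tangent of half this angle, whatever the lens; pixels are square), "cx", "cy" (the principal point, pixels), "D" ([k1, k2, p1, p2, k3] as OpenCV has them; the pictures are not rectified), "camera_from_world" (4x4, takes a point from world to camera coordinates). Camera axes: x right, y up, looking along -z (the intrinsics and any distortion apply to the point x, -y, -z); pixel columns grow to the right and rows downward; lengths in m; the calibration is good to about 2 mm. A picture is of the moment at which its call begins. There is no depth.
- arm.sign_off(): hands the job in; it is judged then, once.
The state is a dict: "clock": time; "joint_pos": joint angles; "joint_velocities": joint speeds; "effort": joint torques, N m; "tcp_pos": TCP position; "eef_rot": TCP orientation; "wrist_force": force on the tool from outside, world axes, zero at the start; "wrist_torque": the same for the moment, N m; "width": finger opening in m; "gripper_force": force on a finger pad.
Only numpy, scipy, OpenCV 4.12 (cv2) and the standard library are available. Lean on these libraries where they do the work, as an engineer would, in place of code of your own. Each camera call takes 0.05 s, during which the arm holds its last target. There are 200 camera calls.

TASK

Make up the two job kits from the stock standing round the two trays on the bench. The bag kit, in the smaller tray, gets the thick setting die and the black thread cone; the belt kit, in the larger tray with the long trough, gets the thin setting die, the nearer red tin and the wooden edge slicker. Put each in the nest made for it: the dies shank down and fully home in the bores of the die blocks, the cone and the tin upright and flat on the floor of the round wells, the slicker lying flat in the trough.

Things in the scene. Friction and masses are not known exactly. Their poses are not given: they have to be found in the camera images.
- bag_tray: Smaller wooden kit tray, 98 (x) by 167 (y) mm, fixed: one round well, one die block. Origin: centre of underside; z up. Nest board top z = 13 mm (lip 14.5), nests 8 mm deep, felt floor z = 5. Raised die block 58 x 52 mm, top z = 45, blind bore 29 mm deep, 29.5 mm wide, at x = 0, y = -48. Round well for the cone, 74 mm wide, at x = 0, y = +36.
- belt_tray: Larger wooden kit tray, 166 (x) by 167 (y) mm, fixed. Origin: centre of underside; z up. Nest board top z = 13 mm (lip 14.5), nests 8 mm deep, felt floor z = 5. Raised die block 58 x 52 mm, top z = 45, blind bore 29 mm deep, 21.5 mm wide, at x = 29.5, y = -48. Round well for the tin, 84 mm wide, at x = 29.5, y = 33. Trough for the slicker, 50 (x) by 140 (y) mm, at x = -47.5, y = 0.
- thick_die: The thicker of two turned steel setting dies: shank 28, head 40 mm in diameter, a small pointed tip on top to 64 mm. Stands on its shank: 26 mm long, 3 mm chamfer at the foot; above it the knurled head to grip, 26 to 56 mm above the foot, whose shoulder comes to rest on the die block (foot then 19 mm above the tray's underside). Origin: centre of the foot; z up. 
- thin_die: The thinner of two turned steel setting dies: shank 20, head 30 mm in diameter, dished top. Stands on its shank: 26 mm long, 3 mm chamfer at the foot; above it the knurled head to grip, 26 to 56 mm above the foot, whose shoulder comes to rest on the die block (foot then 19 mm above the tray's underside). Origin: centre of the foot; z up. 
- thread_black: Upright cone of black thread, 97 mm tall, 58 mm across at the foot, tapering upward; its straight core tube, 19 mm in diameter, sticks out on top from 84 to 97 mm and is the place to grip it. Origin: centre of underside; z up. 
- tin_red_b: Red round tin with bare metal rims, the one nearest the trays, upright, straight sided, 68 mm in diameter, 70 mm tall. Origin: centre of underside; z up. 
- slicker: Turned wooden edge slicker lying on the bench at the left, 120 mm long and 26 mm thick, roundish, so widest 13 mm up. Origin: centre of underside; z up. Its length runs along its own x axis, but turned 5 degrees clockwise from it as seen from above. Either end may point either way in the trough.
There are look-alikes about, which are no part of the job. Leave any yellow look-alike of the thin_die alone. Leave any turquoise look-alike of the thread_black alone.

How it is judged:
By the outcome, as a careful person would: the job done as asked, in the order asked, and still so for the second after the job is handed in, with the robot touching nothing.
It also fails if it takes over 125 s, if anything falls off the work surface, if the arm or the gripper's body presses on something with over 40 N, if the wrist force passes 120 N, or if a joint passes its speed limit or range.

## Working session

There is one attempt and no reset: what is moved stays moved. The work goes in short steps, Python scripts to look and compute and a shell command to move; the robot and the scene stay as the last step left them, time stands still between calls to the robot, and variables do not carry over. Pictures are saved under pics/ and viewed, at most 14 in all, crops included, and the job is handed in when it is done.

```bash
mkdir -p pics; ls; cat > h.py <<'E'
import numpy as np, cv2, json
from bench import readout, cams, arm
def snap(n,fn=None):
    c=cams.camera(n)
    if fn: cv2.imwrite(fn,c["image"][:,:,::-1])
    return c
def K(c):
    f=c["image"].shape[0]/2/np.tan(np.radians(c["vertical_fov"]/2))
    return np.array([[f,0,c["cx"]],[0,f,c["cy"]],[0,0,1.]])
S=np.diag([1,-1,-1.])
def proj(c,P):
    T=np.array(c["camera_from_world"]);R=S@T[:3,:3];t=S@T[:3,3]
    return cv2.projectPoints(np.float64(P).reshape(-1,1,3),cv2.Rodrigues(R)[0],t,K(c),np.float64(c["D"]))[0][:,0]
def ray(c,uv):
    T=np.array(c["camera_from_world"]);R=S@T[:3,:3];t=S@T[:3,3]
    n=cv2.undistortPoints(np.float64(uv).reshape(-1,1,2),K(c),np.float64(c["D"]))[:,0]
    d=np.c_[n,np.ones(len(n))]@R
    return -R.T@t,d
def onz(c,uv,z):
    o,d=ray(c,uv); return o+d*((z-o[2])/d[:,2])[:,None]
E
python3 - <<'E'
from h import *
print(readout.observe())
for n in("top","side"):
    c=snap(n,f"pics/{n}0.png"); cv2.imwrite(f"pics/{n}0.png",cv2.resize(c["image"][:,:,::-1],(800,600)))
    o,_=ray(c,[[256,192]]); print(n,o,c["vertical_fov"],c["cx"],c["cy"],c["D"])
E
```

```text
pics
{'clock': 0.0, 'joint_pos': array([-7.80957817e+01,  1.96377229e+01,  8.73766974e+01,  3.47978944e-04,
        7.30757022e+01, -8.36548936e+00]), 'joint_velocities': array([ 0.00132953,  0.04776827,  0.15089644, -0.0298111 , -0.04545937,
       -0.02032567]), 'effort': array([-1.09991252e-03, -4.31245708e+01, -2.44224304e+01,  7.16293976e-02,
        5.60534012e-02, -1.18482512e-04]), 'tcp_pos': array([ 0.1818157 , -0.4920765 ,  0.22603657]), 'eef_rot': array([-1.79910885e+02, -1.34408640e-02,  2.02695956e+01]), 'wrist_force': array([-0.01511786, -0.55621526,  0.19157333]), 'wrist_torque': array([-0.05410618, -0.03031951,  0.04158478]), 'gripper_force': 0.0, 'width': 0.09175450253012392}
top [0.33163846 0.09084184 1.14998741] 51.513545378364135 260.13428410617746 193.06057231995666 [-0.03205909  0.          0.          0.          0.        ]
side [0.16381804 0.70245895 0.99938138] 44.87440034692134 252.00848391668558 187.6687756623014 [-0.03390815  0.          0.          0.          0.        ]
```

View pics/top0.png

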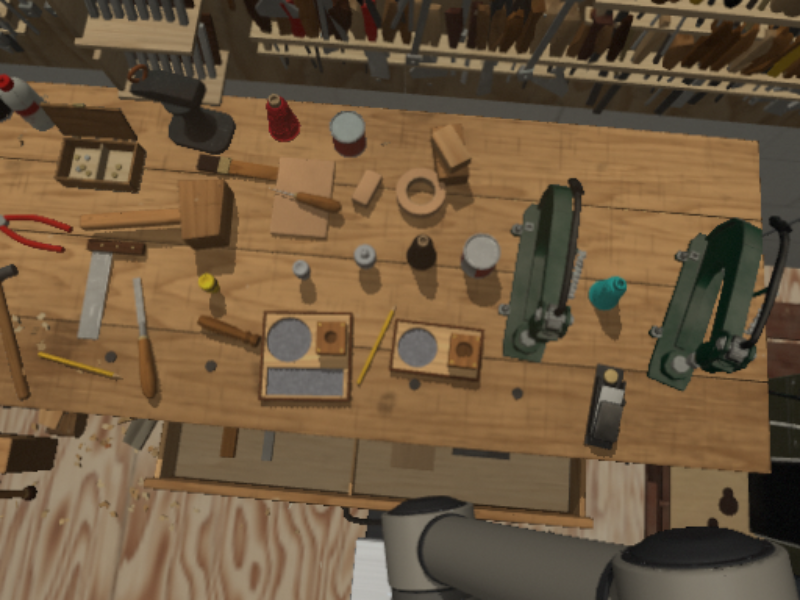

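View pics/side0.png

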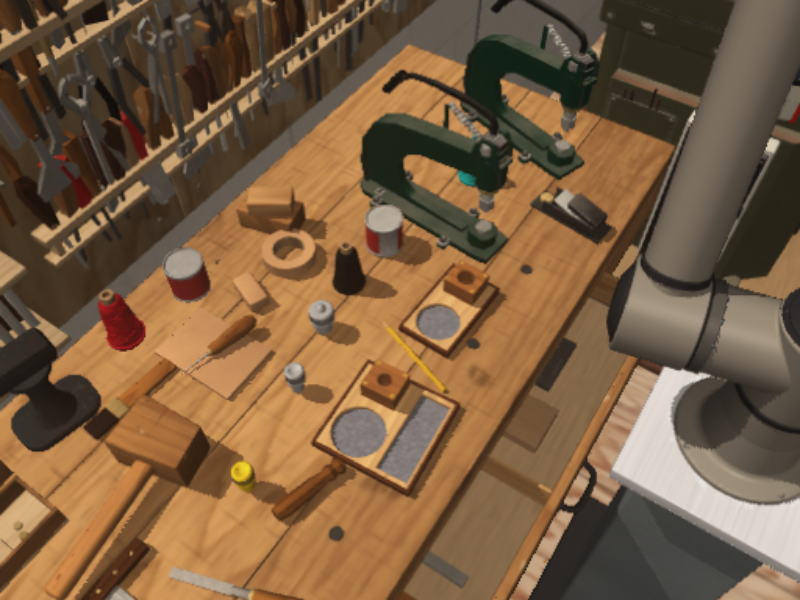

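```bash
python3 - <<'E'
from h import *
R={"top":(115,130,330,270),"side":(170,105,330,325)}
for n,(x0,y0,x1,y1) in R.items():
    c=snap(n); im=c["image"]; hsv=cv2.cvtColor(im,cv2.COLOR_RGB2HSV)
    g=((hsv[...,1]<75)&(hsv[...,2]>70)).astype(np.uint8)
    d=(hsv[...,2]<48).astype(np.uint8)
    k=800//(x1-x0) if n=="top" else 600//(y1-y0)
    big=cv2.resize(im[y0:y1,x0:x1,::-1],None,fx=k,fy=k,interpolation=cv2.INTER_CUBIC)
    for nm,m,col in(("grey",g,(0,255,0)),("dark",d,(255,0,255))):
        mm=np.zeros_like(m);mm[y0:y1,x0:x1]=m[y0:y1,x0:x1]
        cs,_=cv2.findContours(mm,cv2.RETR_EXTERNAL,cv2.CHAIN_APPROX_NONE)
        for q in cs:
            a=cv2.contourArea(q)
            if a<12: continue
            b=cv2.minAreaRect(q); print(n,nm,a,np.round(b[0],1),np.round(b[1],1),round(b[2],1))
            cv2.polylines(big,[((q-[x0,y0])*k+k//2).astype(int)],True,col,1)
    for x in range(0,x1-x0,20): cv2.putText(big,str(x+x0),(x*k,10),0,.35,(255,255,255))
    for y in range(0,y1-y0,20): cv2.putText(big,str(y+y0),(0,y*k+4),0,.35,(255,255,255))
    cv2.imwrite(f"pics/{n}1.png",big)
E
```

```text
top grey 752.5 [195.  243.5] [48. 17.] 0.0
top grey 445.0 [266.8 222.3] [24.  23.3] 45.0
top grey 575.0 [184.5 217.5] [27. 27.] 90.0
top grey 114.5 [324.  196.5] [33. 10.] 90.0
top grey 16.0 [298.  172.4] [10.6  2.6] 50.2
top grey 69.0 [192.  171.5] [ 9. 10.] 90.0
top grey 128.5 [232.9 162.7] [12.6 13.3] 71.6
top grey 395.5 [307.5 161. ] [22. 23.] 90.0
top dark 205.5 [269.5 162.5] [17. 17.] 90.0
side grey 783.5 [229. 277.] [30. 34.] 90.0
side grey 1011.0 [264.3 280.6] [20.2 54.9] 31.0
side grey 144.5 [188.  241.1] [18.6 11.5] 82.9
side grey 412.0 [280. 206.] [20. 26.] 90.0
side grey 219.5 [205.5 202.5] [21. 15.] 90.0
side grey 20.5 [318.8 151.8] [6.4 5.7] 45.0
side grey 68.0 [311.  129.5] [ 8. 11.] 0.0
side grey 431.0 [287.7 133.2] [61.5 14.8] 28.3
side grey 1077.0 [266.5 138. ] [48.  68.5] 86.7
side dark 381.0 [223.5 173.5] [29. 19.] 90.0
side dark 44.0 [305.7 161.3] [13.6 35. ] 88.4
side dark 76.0 [307.5 154.4] [17.1  8.8] 7.1
side dark 22.5 [269.3 144.3] [26.9  1.9] 30.3
side dark 337.0 [304.5 113.5] [17. 39.] 90.0
side dark 416.5 [266.9 121.4] [77.1 19.3] 28.6
```

View pics/top1.png

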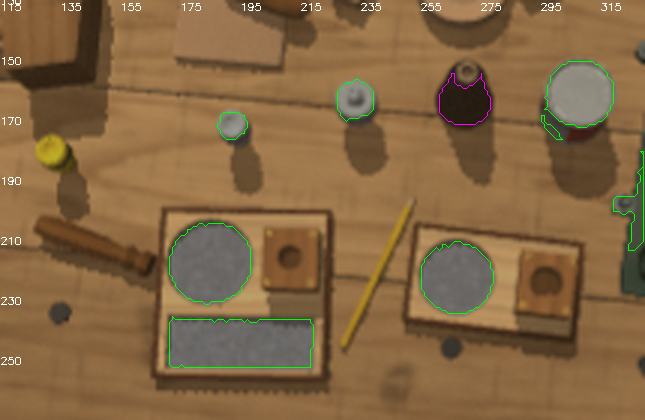

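View pics/side1.png

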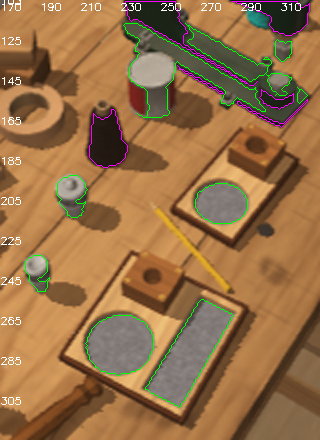

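```bash
cat > m.py <<'E'
from h import *
def cen(c,mask,roi):
    x0,y0,x1,y1=roi; m=np.zeros(mask.shape,np.uint8); m[y0:y1,x0:x1]=mask[y0:y1,x0:x1]
    q=max(cv2.findContours(m,cv2.RETR_EXTERNAL,cv2.CHAIN_APPROX_NONE)[0],key=cv2.contourArea)
    e=np.zeros_like(m); cv2.drawContours(e,[q],-1,1,-1); ys,xs=np.nonzero(e); return np.array([xs.mean(),ys.mean()]),e
def tri(a,b):
    (o1,d1),(o2,d2)=a,b; d1=d1[0]/np.linalg.norm(d1[0]);d2=d2[0]/np.linalg.norm(d2[0])
    s=np.linalg.lstsq(np.c_[d1,-d2],o2-o1,rcond=None)[0]; p,q=o1+s[0]*d1,o2+s[1]*d2
    return (p+q)/2,np.linalg.norm(p-q)
E
python3 - <<'E'
from m import *
C={n:snap(n) for n in("top","side")}
H={n:cv2.cvtColor(C[n]["image"],cv2.COLOR_RGB2HSV) for n in C}
np.set_printoptions(precision=4,suppress=True)
G={n:(H[n][...,1]<75)&(H[n][...,2]>70) for n in C}
roi={"belt_well":((165,200,203,233),(205,250,250,295),9),"trough":((165,234,222,255),(235,245,295,318),9),
"bag_well":((250,205,283,240),(262,190,300,220),9),
"thin_top":((185,163,200,180),None,56),"thick_head":((225,153,243,173),None,56),"tin_top":((296,148,322,172),None,70)}
for k,(t,s,z) in roi.items():
    u,e=cen(C["top"],G["top"],t); p=onz(C["top"],[u],z/1e3)[0]; print(k,"top",u,p)
    if s:
        u2,_=cen(C["side"],G["side"],s); print("   side",u2,onz(C["side"],[u2],z/1e3)[0],"tri",tri(ray(C["top"],[u]),ray(C["side"],[u2])))
for k,t,s in(("belt_bore",(203,208,220,225),(228,230,255,255)),("bag_bore",(289,215,305,231),(282,162,310,186))):
    us=[]
    for n,r in(("top",t),("side",s)):
        v=H[n][r[1]:r[3],r[0]:r[2],2].astype(float)
        g=cv2.resize(v,None,fx=1,fy=1); th=(v.min()+np.median(v))/2
        u,_=cen(C[n],H[n][...,2]<th,r) ; us.append(u); print(k,n,th,u,_.sum(),onz(C[n],[u],.045)[0])
    print("  tri",tri(ray(C["top"],us[:1]),ray(C["side"],us[1:])))
# by-eye points
z=lambda x,y:(115+x/3-.33,130+y/3-.33)
for nm,p,zz in(("beltTL",(162,208),14.5),("beltTR",(333,211),14.5),("beltBR",(328,381),14.5),("beltBL",(152,376),14.5),
 ("bagTL",(416,223),14.5),("bagTR",(583,243),14.5),("bagBR",(575,340),14.5),("bagBL",(404,329),14.5),
 ("cone_tube",(467,70),97),("slickL",(38,224),13),("slickR",(153,264),13)):
    print(nm,onz(C["top"],[z(*p)],zz/1e3)[0])
zs=lambda x,y:(170+x/2-.25,105+y/2-.25)
print("cone tri",tri(ray(C["top"],[z(467,70)]),ray(C["side"],[zs(103,105)])))
print("thin tri",tri(ray(C["top"],[[192,171]]),ray(C["side"],[zs(37,261)])))
print("thick tri(head top)",tri(ray(C["top"],[[232.9,162.7]]),ray(C["side"],[zs(70,187)])))
print("tin tri",tri(ray(C["top"],[[307.5,160.5]]),ray(C["side"],[zs(152,70)])))
# slicker axis by hue mask
E
```

```text
belt_well top [184.6765 217.25  ] [0.4901 0.318  0.009 ]
   side [229.3494 276.6747] [0.4907 0.3186 0.009 ] tri (array([0.4905, 0.3183, 0.0084]), np.float64(0.0007472169723578293))
trough top [194.7885 244.0061] [0.4159 0.2795 0.009 ]
   side [264.1202 280.8882] [0.4168 0.2827 0.009 ] tri (array([0.4171, 0.2805, 0.0045]), np.float64(0.0017027878069930222))
bag_well top [266.7547 222.2017] [0.4964 0.0799 0.009 ]
   side [280.1275 206.1208] [0.4976 0.0798 0.009 ] tri (array([0.4968, 0.0801, 0.0095]), np.float64(0.0011033878897125369))
thin_top top [192.0581 171.314 ] [0.6166 0.3044 0.056 ]
thick_head top [232.9184 162.9048] [0.6516 0.1909 0.056 ]
tin_top top [307.7123 160.877 ] [ 0.672  -0.0207  0.07  ]
belt_bore top 94.0 [210.7317 214.8537] 41 [0.4982 0.2387 0.045 ]
belt_bore side 117.0 [237.1571 251.2571] 70 [0.5016 0.2687 0.045 ]
  tri (array([0.5111, 0.2469, 0.0003]), np.float64(0.012749644832593224))
bag_bore top 96.5 [296.5641 223.1667] 78 [ 0.4957 -0.0031  0.045 ]
bag_bore side 99.5 [297.3966 177.2759] 58 [ 0.4962 -0.0021  0.045 ]
  tri (array([ 0.4963, -0.0031,  0.0437]), np.float64(0.0008017255435153738))
beltTL [0.5385 0.3702 0.0145]
beltTR [0.5501 0.2044 0.0145]
beltBR [0.3873 0.1921 0.0145]
beltBL [0.3774 0.358  0.0145]
bagTL [0.5453 0.1232 0.0145]
bagTR [ 0.5397 -0.0392  0.0145]
bagBR [ 0.4458 -0.0373  0.0145]
bagBL [0.4423 0.1253 0.0145]
cone_tube [0.6771 0.0868 0.097 ]
slickL [0.5126 0.4887 0.013 ]
slickR [0.4835 0.3718 0.013 ]
cone tri (array([0.6767, 0.0866, 0.0965]), np.float64(0.0010098767650461098))
thin tri (array([0.6169, 0.304 , 0.0605]), np.float64(0.001118511438938475))
thick tri(head top) (array([0.6538, 0.1916, 0.0531]), np.float64(0.0015261794854542234))
tin tri (array([ 0.6727, -0.02  ,  0.0702]), np.float64(0.0004820980022653368))
```

```bash
cat > go.py <<'E'
import sys,numpy as np
from bench import readout
from scipy.spatial.transform import Rotation as Ro
# usage: go.py x,y,z,yaw ... -> fractions from the present pose
s=readout.observe(); R=Ro.from_euler("xyz",s["eef_rot"],degrees=True)
print("t%.2f"%s["clock"],"tcp",np.round(s["tcp_pos"],4),"rpy",np.round(s["eef_rot"],2),"F",np.round(s["wrist_force"],1),"w%.4f"%s["width"],"g%.1f"%s["gripper_force"],"q",np.round(s["joint_pos"],0))
for a in sys.argv[1:]:
    x,y,z,yaw=map(float,a.split(","))
    d=R.inv().apply(np.array([x,y,z])-s["tcp_pos"])/.5
    r=(R.inv()*Ro.from_euler("xyz",[180,0,yaw],degrees=True)).as_rotvec(degrees=True)/45
    print(a,"shift",np.round(d,4).tolist(),"turn",np.round(r,3).tolist())
E
python3 go.py 0.40,-0.05,0.27,0 0.40,0.12,0.26,0
```

```text
t0.30 tcp [ 0.1819 -0.4924  0.2265] rpy [-179.97   -0.     20.27] F [-0.6  0.1  0.9] w0.0919 g0.0 q [-78.  20.  87.  -0.  73.  -8.]
0.40,-0.05,0.27,0 shift [0.7158, -0.6788, -0.0866] turn [-0.001, 0.0, 0.45]
0.40,0.12,0.26,0 shift [0.8336, -0.9977, -0.0665] turn [-0.001, 0.0, 0.45]
```

```bash
python3 -m handwheel '[[0.3,[0.83,-0.99,-0.07],[0,0,0.15]],[0.3,[0.83,-0.99,-0.07],[0,0,0.3]],[0.3,[0.83,-0.99,-0.07],[0,0,0.45]],[0.3,[0.83,-0.99,-0.07],[0,0,0.45]],[0.3,[0.83,-0.99,-0.07],[0,0,0.45]],[0.3,[0.83,-0.99,-0.07],[0,0,0.45]],[0.3,[0.83,-0.99,-0.07],[0,0,0.45]],[0.3,[0.83,-0.99,-0.07],[0,0,0.45]],[0.3,[0.83,-0.99,-0.07],[0,0,0.45]],[0.3,[0.83,-0.99,-0.07],[0,0,0.45]],[0.3,[0.83,-0.99,-0.07],[0,0,0.45]],[0.3,[0.83,-0.99,-0.07],[0,0,0.45]],[0.3,[0.83,-0.99,-0.07],[0,0,0.45]],[0.3,[0.83,-0.99,-0.07],[0,0,0.45]],[0.3,[0.83,-0.99,-0.07],[0,0,0.45]],[0.3,[0.83,-0.99,-0.07],[0,0,0.45]],[0.3,[0.83,-0.99,-0.07],[0,0,0.45]],[0.3,[0.83,-0.99,-0.07],[0,0,0.45]]]' 20; python3 go.py 0.653,0.1912,0.14,0 0.653,0.1912,0.03,0
```

```text
clock: 1.8
tcp_pos: [0.3996, 0.1165, 0.2614]
eef_rot: [180.0, 0.0, 0.2]
wrist_force: [0.9, 0.0, 0.0]
width: 0.0595
gripper_force: 0.0
t1.80 tcp [0.3996 0.1165 0.2614] rpy [1.7997e+02 4.0000e-02 2.0000e-01] F [0.9 0.  0. ] w0.0595 g0.0 q [ 6.  6. 99. -0. 75. 96.]
0.653,0.1912,0.14,0 shift [0.5076, -0.1478, 0.2424] turn [0.001, 0.001, 0.004]
0.653,0.1912,0.03,0 shift [0.5077, -0.1479, 0.4624] turn [0.001, 0.001, 0.004]
```

Candidates, in top-view pixels:
- **Dies:** grey pointed at (233,163), which is the thick one; grey dished at (192,171), which is the thin one; yellow at (132,181), a look-alike.
- **Cones:** black at (269,160), which is mine; turquoise at (388,187) and red at (180,75) are not.
- **Tins:** near at (307,161), which is mine; far at (223,84) is not.
- **Slicker:** (146,211). The awl at (202,129) is not it.

The crops confirm these choices.

```bash
python3 -m handwheel '[[0.3,[0.508,-0.148,0.22],[0,0,0]],[0.3,[0.508,-0.148,0.22],[0,0,0]],[0.3,[0.508,-0.148,0.22],[0,0,0]],[0.3,[0.508,-0.148,0.22],[0,0,0]],[0.3,[0.508,-0.148,0.22],[0,0,0]],[0.3,[0.508,-0.148,0.22],[0,0,0]],[0.3,[0.508,-0.148,0.22],[0,0,0]],[0.3,[0.508,-0.148,0.22],[0,0,0]],[0.3,[0.508,-0.148,0.22],[0,0,0]],[0.3,[0.508,-0.148,0.26],[0,0,0]],[0.3,[0.508,-0.148,0.3],[0,0,0]],[0.3,[0.508,-0.148,0.34],[0,0,0]],[0.3,[0.508,-0.148,0.38],[0,0,0]],[0.3,[0.508,-0.148,0.42],[0,0,0]],[0.3,[0.508,-0.148,0.44],[0,0,0]],[0.3,[0.508,-0.148,0.46],[0,0,0]],[0.3,[0.508,-0.148,0.46],[0,0,0]]]' 20; python3 go.py
```

```text
clock: 3.22
tcp_pos: [0.6527, 0.1888, 0.0311]
eef_rot: [180.0, 0.1, -0.0]
wrist_force: [-1.1, -0.3, -0.8]
width: 0.0598
gripper_force: 0.0
t3.22 tcp [0.6527 0.1888 0.0311] rpy [ 1.7997e+02  1.0000e-01 -2.0000e-02] F [-1.1 -0.3 -0.8] w0.0598 g0.0 q [ 10.  46.  73.  -0.  61. 100.]
```

```bash
python3 - <<'E'
from h import *
a=snap("top")["image"][130:200,195:295,::-1];b=snap("side")["image"][150:240,160:280,::-1]
a=cv2.resize(a,(400,280),interpolation=2);b=cv2.resize(b,(400,300),interpolation=2)
cv2.imwrite("pics/g1.png",np.hstack([cv2.copyMakeBorder(a,0,20,0,0,0),b]))
E
```

```text
(no output)
```

View pics/g1.png

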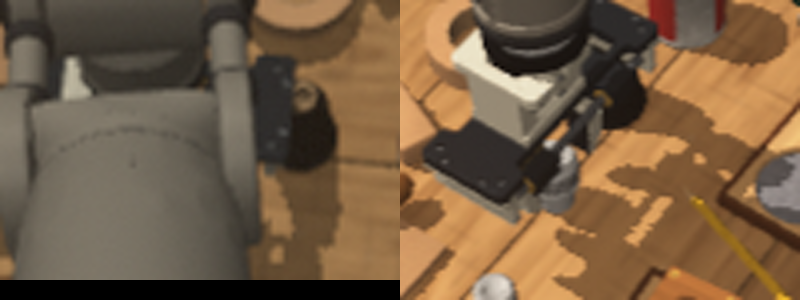

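```bash
python3 -m handwheel '[[0.3,[0,0,-0.01],[0,0,0]],[-0.3,[0,0,-0.01],[0,0,0]],[-0.3,[0,0,-0.01],[0,0,0]],[-0.3,[0,0,-0.01],[0,0,0]],[-0.3,[0,0,-0.01],[0,0,0]],[-0.3,[0,0,-0.01],[0,0,0]],[0.2,[0,0,-0.01],[0,0,0]],[0.2,[0,0,-0.01],[0,0,0]],[0.2,[0,0,-0.01],[0,0,0]],[0.2,[0,0,-0.01],[0,0,-0.15]],[0.2,[0,0,-0.01],[0,0,-0.3]],[0.2,[0,0,-0.01],[0,0,-0.45]],[0.2,[0,0,-0.01],[0,0,-0.6]],[0.2,[0,0,-0.01],[0,0,-0.75]],[0.2,[0,0,-0.01],[0,0,-0.9]],[0.2,[0,0,-0.01],[0,0,-1]],[0.2,[0,0,-0.01],[0,0,-1]]]' 15; python3 go.py
```

```text
clock: 4.73
tcp_pos: [0.6535, 0.1895, 0.0364]
eef_rot: [-180.0, 0.0, 45.2]
wrist_force: [1.2, 0.9, -0.6]
width: 0.0551
gripper_force: 0.0
t4.73 tcp [0.6535 0.1895 0.0364] rpy [-1.7999e+02  4.0000e-02  4.5180e+01] F [ 1.2  0.9 -0.6] w0.0551 g0.0 q [10. 46. 72. -0. 62. 55.]
```

```bash
python3 -m handwheel '[[0.2,[0,0,0],[0,0,-0.15]],[0.2,[0,0,0],[0,0,-0.3]],[0.2,[0,0,0],[0,0,-0.45]],[0.2,[0,0,0],[0,0,-0.6]],[0.2,[0,0,0],[0,0,-0.75]],[0.2,[0,0,0],[0,0,-0.9]],[0.2,[0,0,0],[0,0,-1]],[0.2,[0,0,0],[0,0,-1]],[-0.3,[0,0,0],[0,0,-1]],[-0.3,[0,0,0],[0,0,-1]],[-0.3,[0,0,0],[0,0,-1]],[-0.3,[0,0,0],[0,0,-1]],[-0.3,[0,0,0],[0,0,-1]],[-0.3,[0,0,0],[0,0,-1]]]' 25; python3 go.py 0.6535,0.1895,0.14,90 0.496,-0.0028,0.14,90 0.496,-0.0028,0.085,90
```

```text
clock: 5.9
tcp_pos: [0.6537, 0.1897, 0.0366]
eef_rot: [180.0, 0.0, 90.0]
wrist_force: [-0.2, 0.2, -0.9]
width: 0.0392
gripper_force: 25.0
t5.90 tcp [0.6537 0.1897 0.0366] rpy [1.800e+02 1.000e-02 8.998e+01] F [-0.2  0.2 -0.9] w0.0392 g25.0 q [10. 46. 72. -0. 62. 10.]
0.6535,0.1895,0.14,90 shift [-0.0004, -0.0004, -0.2067] turn [0.0, 0.0, -0.0]
0.496,-0.0028,0.14,90 shift [-0.3851, -0.3153, -0.2067] turn [0.0, 0.0, -0.0]
0.496,-0.0028,0.085,90 shift [-0.3851, -0.3153, -0.0967] turn [0.0, 0.0, -0.0]
```

```bash
python3 -m handwheel '[[-0.3,[0,0,-0.08],[0,0,0]],[-0.3,[0,0,-0.16],[0,0,0]],[-0.3,[0,0,-0.21],[0,0,0]],[-0.3,[-0.385,-0.315,-0.21],[0,0,0]],[-0.3,[-0.385,-0.315,-0.21],[0,0,0]],[-0.3,[-0.385,-0.315,-0.21],[0,0,0]],[-0.3,[-0.385,-0.315,-0.21],[0,0,0]],[-0.3,[-0.385,-0.315,-0.21],[0,0,0]],[-0.3,[-0.385,-0.315,-0.21],[0,0,0]],[-0.3,[-0.385,-0.315,-0.21],[0,0,0]],[-0.3,[-0.385,-0.315,-0.21],[0,0,0]],[-0.3,[-0.385,-0.315,-0.17],[0,0,0]],[-0.3,[-0.385,-0.315,-0.13],[0,0,0]],[-0.3,[-0.385,-0.315,-0.105],[0,0,0]],[-0.3,[-0.385,-0.315,-0.105],[0,0,0]]]' 40; python3 go.py 0.496,-0.0028,0.082,90
python3 - <<'E'
from h import *
b=snap("side")["image"][110:230,240:350,::-1]; a=snap("top")["image"][190:250,240:330,::-1]
cv2.imwrite("pics/g2.png",np.hstack([cv2.resize(b,(440,480),interpolation=2),cv2.copyMakeBorder(cv2.resize(a,(360,240),interpolation=2),0,240,0,0,0)]))
E
```

```text
clock: 7.15
tcp_pos: [0.4951, -0.0018, 0.0866]
eef_rot: [-179.7, -0.1, 90.1]
wrist_force: [-0.3, -0.1, -3.7]
width: 0.039
gripper_force: 40.0
t7.15 tcp [ 0.4951 -0.0018  0.0866] rpy [-1.7972e+02 -6.0000e-02  9.0060e+01] F [-0.3 -0.1 -3.7] w0.0390 g40.0 q [ -9.  26. 102.   0.  52.  -9.]
0.496,-0.0028,0.082,90 shift [-0.0021, 0.0018, 0.0092] turn [-0.006, -0.001, 0.001]
```

View pics/g2.png

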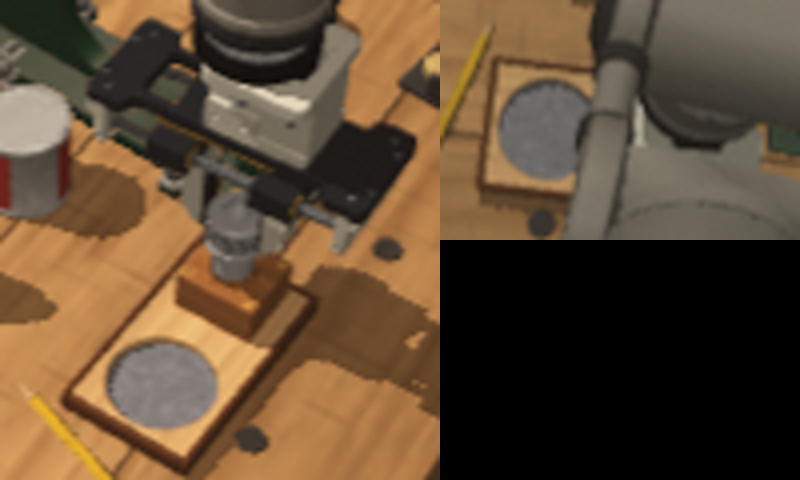

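```bash
python3 -m handwheel '[[-0.3,[-0.001,0.0015,0.002],[0,0,0]],[-0.3,[-0.001,0.0015,0.005],[0,0,0]],[-0.3,[-0.001,0.0015,0.008],[0,0,0]],[-0.3,[-0.001,0.0015,0.011],[0,0,0]],[-0.3,[-0.001,0.0015,0.014],[0,0,0]],[-0.3,[-0.001,0.0015,0.016],[0,0,0]],[-0.3,[-0.001,0.0015,0.016],[0,0,0]]]' 40; python3 go.py 0.496,-0.0028,0.056,90
```

```text
clock: 7.83
tcp_pos: [0.4969, -0.0033, 0.081]
eef_rot: [-180.0, 0.0, 90.0]
wrist_force: [0.1, 0.3, -3.9]
width: 0.0387
gripper_force: 40.0
t7.83 tcp [ 0.4969 -0.0033  0.081 ] rpy [-179.98    0.     90.02] F [ 0.1  0.3 -3.9] w0.0387 g40.0 q [ -9.  27. 103.  -0.  51.  -9.]
0.496,-0.0028,0.056,90 shift [0.0011, -0.0017, 0.0501] turn [-0.0, 0.0, 0.0]
```

```bash
python3 -m handwheel '[[-0.3,[0.001,-0.001,0.003],[0,0,0]],[-0.3,[0.001,-0.001,0.006],[0,0,0]],[-0.3,[0.001,-0.001,0.009],[0,0,0]],[-0.3,[0.001,-0.001,0.012],[0,0,0]],[-0.3,[0.001,-0.001,0.014],[0,0,0]],[-0.3,[0.001,-0.001,0.014],[0,0,0]]]' 40; python3 go.py 0.496,-0.0028,0.056,90
```

```text
clock: 8.33
tcp_pos: [0.4973, -0.0038, 0.0791]
eef_rot: [179.8, 0.1, 90.1]
wrist_force: [-14.1, -3.2, 43.7]
width: 0.0388
gripper_force: 40.0
t8.33 tcp [ 0.4973 -0.0038  0.0791] rpy [1.7977e+02 1.3000e-01 9.0060e+01] F [-14.1  -3.2  43.7] w0.0388 g40.0 q [ -9.  27. 103.  -0.  50.  -9.]
0.496,-0.0028,0.056,90 shift [0.002, -0.0027, 0.0461] turn [0.005, 0.003, 0.001]
```

```bash
python3 -m handwheel '[[-0.3,[-0.0004,-0.0015,-0.003],[0,0,0]],[-0.3,[-0.0008,-0.0032,-0.003],[0,0,0]],[-0.3,[-0.0008,-0.0032,0],[0,0,0]],[-0.3,[-0.0008,-0.0032,0.003],[0,0,0]],[-0.3,[-0.0008,-0.0032,0.006],[0,0,0]],[-0.3,[-0.0008,-0.0032,0.006],[0,0,0]]]' 40; python3 go.py 0.496,-0.0028,0.056,90
```

```text
clock: 8.83
tcp_pos: [0.4964, -0.0047, 0.0772]
eef_rot: [179.7, 0.2, 90.1]
wrist_force: [-16.3, -4.9, 53.0]
width: 0.0391
gripper_force: 40.1
t8.83 tcp [ 0.4964 -0.0047  0.0772] rpy [179.65   0.2   90.08] F [-16.3  -4.9  53. ] w0.0391 g40.1 q [ -9.  27. 103.  -0.  50.  -9.]
0.496,-0.0028,0.056,90 shift [0.004, -0.001, 0.0424] turn [0.008, 0.004, 0.002]
```

```bash
python3 -m handwheel '[[-0.3,[-0.0004,-0.0015,-0.002],[0,0,0]],[-0.3,[-0.001,-0.003,-0.002],[0,0,0]],[-0.3,[-0.001,-0.003,0],[0,0,0]],[-0.3,[-0.001,-0.003,0.003],[0,0,0]],[-0.3,[-0.001,-0.003,0.003],[0,0,0]]]' 40; python3 go.py 0.496,-0.0028,0.056,90
```

```text
clock: 9.25
tcp_pos: [0.4958, -0.0054, 0.076]
eef_rot: [179.5, 0.2, 90.1]
wrist_force: [-15.1, -5.2, 51.8]
width: 0.0395
gripper_force: 40.2
t9.25 tcp [ 0.4958 -0.0054  0.076 ] rpy [179.52   0.21  90.07] F [-15.1  -5.2  51.8] w0.0395 g40.2 q [ -9.  27. 104.  -0.  49.  -9.]
0.496,-0.0028,0.056,90 shift [0.0054, -0.0, 0.0399] turn [0.011, 0.005, 0.002]
```

```bash
python3 -m handwheel '[[-0.3,[0,0,-0.01],[0,0,0]],[-0.3,[0,0,-0.025],[0,0,0]],[-0.3,[0,0,-0.025],[0,0,0]]]' 40; python3 go.py
python3 - <<'E'
from h import *
t=cv2.resize(cv2.imread("pics/top0.png"),(512,384),interpolation=cv2.INTER_AREA); s=cv2.resize(cv2.imread("pics/side0.png"),(512,384),interpolation=cv2.INTER_AREA)
def cr(im,x0,y0,w,h,k):
    b=cv2.resize(im[y0:y0+h,x0:x0+w],None,fx=k,fy=k,interpolation=2)
    b=cv2.convertScaleAbs(b,alpha=1.5)
    for i in range(0,w,4): cv2.line(b,(i*k+k//2,0),(i*k+k//2,6),(255,255,255));cv2.putText(b,str(x0+i),(i*k,16),0,.35,(255,255,255))
    for i in range(0,h,4): cv2.line(b,(0,i*k+k//2),(6,i*k+k//2),(255,255,255));cv2.putText(b,str(y0+i),(8,i*k+k//2),0,.35,(255,255,255))
    return b
n=snap("side")["image"][:,:,::-1]
A=np.hstack([cr(t,284,210,26,26,14),cr(s,278,158,36,26,12)[:364]if 0 else cv2.resize(cr(s,278,158,30,26,14),(420,364))])
cv2.imwrite("pics/b1.png",A)
cv2.imwrite("pics/b2.png",cr(n,275,140,50,45,12))
E
```

```text
clock: 9.5
tcp_pos: [0.4941, -0.0038, 0.0834]
eef_rot: [179.9, 0.0, 90.0]
wrist_force: [0.6, -0.1, -3.6]
width: 0.0393
gripper_force: 39.9
t9.50 tcp [ 0.4941 -0.0038  0.0834] rpy [1.7987e+02 2.0000e-02 9.0010e+01] F [ 0.6 -0.1 -3.6] w0.0393 g39.9 q [ -9.  26. 103.   0.  51.  -9.]
```

View pics/b1.png

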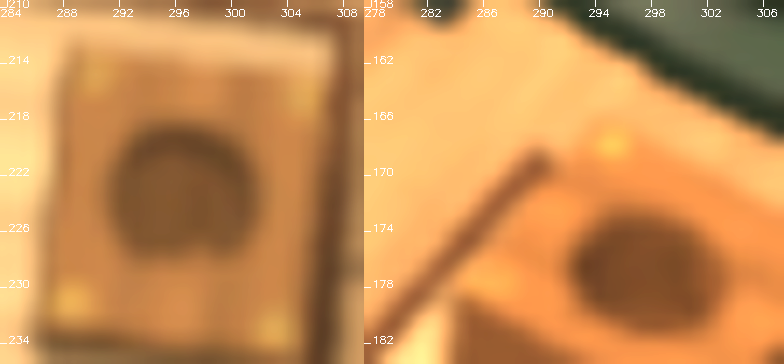

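View pics/b2.png

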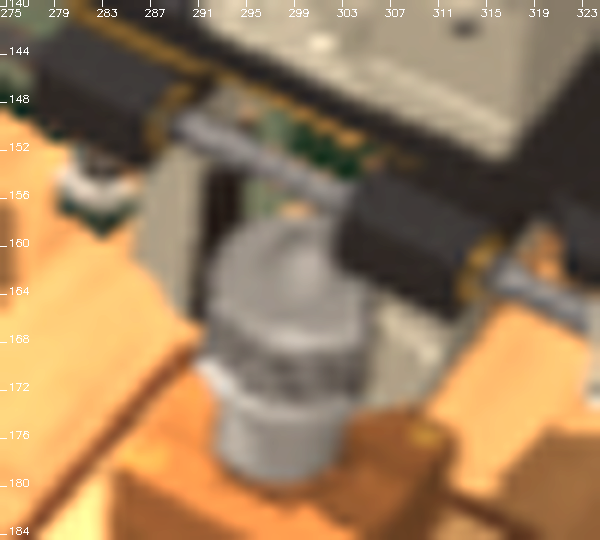

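```bash
python3 -m handwheel '[[-0.3,[0,0,0.004],[0,0,0]],[-0.3,[0,0,0.008],[0,0,0]],[-0.3,[0,0,0.012],[0,0,0]],[-0.3,[0,0,0.014],[0,0,0]],[-0.3,[0,0,0.014],[0,0,0]]]' 40; python3 go.py 0.4941,-0.0038,0.056,90
```

```text
clock: 9.97
tcp_pos: [0.4938, -0.0046, 0.0762]
eef_rot: [180.0, 0.1, 90.1]
wrist_force: [-3.9, -4.0, 14.4]
width: 0.0393
gripper_force: 40.0
t9.97 tcp [ 0.4938 -0.0046  0.0762] rpy [1.7995e+02 9.0000e-02 9.0060e+01] F [-3.9 -4.  14.4] w0.0393 g40.0 q [ -9.  27. 103.  -0.  50.  -9.]
0.4941,-0.0038,0.056,90 shift [0.0017, 0.0005, 0.0403] turn [0.001, 0.002, 0.001]
```

```bash
python3 -m handwheel '[[-0.3,[-0.001,-0.0006,0],[0,0,0]],[-0.3,[-0.002,-0.0012,0.002],[0,0,0]],[-0.3,[-0.002,-0.0012,0.005],[0,0,0]],[-0.3,[-0.002,-0.0012,0.008],[0,0,0]],[-0.3,[-0.002,-0.0012,0.01],[0,0,0]],[-0.3,[-0.002,-0.0012,0.01],[0,0,0]]]' 40; python3 go.py 0.4941,-0.0038,0.056,90
```

```text
clock: 10.47
tcp_pos: [0.4932, -0.0053, 0.0697]
eef_rot: [180.0, 0.1, 90.0]
wrist_force: [1.4, -4.3, -1.9]
width: 0.0392
gripper_force: 39.9
t10.47 tcp [ 0.4932 -0.0053  0.0697] rpy [1.7998e+02 5.0000e-02 9.0030e+01] F [ 1.4 -4.3 -1.9] w0.0392 g39.9 q [ -9.  27. 104.  -0.  49.  -9.]
0.4941,-0.0038,0.056,90 shift [0.003, 0.0017, 0.0273] turn [0.001, 0.001, 0.001]
```

```bash
python3 -m handwheel '[[-0.3,[-0.001,0,0.004],[0,0,0]],[-0.3,[-0.001,0,0.009],[0,0,0]],[-0.3,[-0.001,0,0.014],[0,0,0]],[-0.3,[-0.001,0,0.019],[0,0,0]],[-0.3,[-0.001,0,0.023],[0,0,0]],[-0.3,[-0.001,0,0.027],[0,0,0]],[-0.3,[-0.001,0,0.03],[0,0,0]],[-0.3,[-0.001,0,0.034],[0,0,0]],[-0.3,[-0.001,0,0.038],[0,0,0]],[-0.3,[-0.001,0,0.038],[0,0,0]]]' 40; python3 go.py
```

```text
clock: 11.3
tcp_pos: [0.4935, -0.0049, 0.0531]
eef_rot: [179.9, -0.0, 90.0]
wrist_force: [-3.3, -1.6, 19.9]
width: 0.0389
gripper_force: 40.0
t11.30 tcp [ 0.4935 -0.0049  0.0531] rpy [179.87  -0.    90.04] F [-3.3 -1.6 19.9] w0.0389 g40.0 q [ -9.  29. 105.   0.  46. -10.]
```

```bash
python3 -m handwheel '[[0.1,[0,0,-0.006],[0,0,0]],[0.1,[0,0,-0.006],[0,0,0]],[0.1,[0,0,-0.006],[0,0,0]],[0.1,[0,0,-0.08],[0,0,0]],[0.1,[0,0,-0.16],[0,0,0]],[0.1,[0,0,-0.2],[0,0,0]],[0.1,[0,0,-0.2],[0,0,0]]]' 20; python3 go.py 0.6755,0.0855,0.13,90 0.6755,0.0855,0.087,90
python3 - <<'E'
from h import *
n=snap("side")["image"][130:230,240:340,::-1]
cv2.imwrite("pics/b3.png",cv2.resize(n,(500,500),interpolation=2))
E
```

```text
clock: 11.88
tcp_pos: [0.4951, -0.0052, 0.1552]
eef_rot: [179.6, 0.0, 90.0]
wrist_force: [1.0, 0.3, 0.6]
width: 0.05
gripper_force: 0.0
t11.88 tcp [ 0.4951 -0.0052  0.1552] rpy [1.7957e+02 5.0000e-02 9.0030e+01] F [1.  0.3 0.6] w0.0500 g0.0 q [ -9.  20.  98.   0.  61. -10.]
0.6755,0.0855,0.13,90 shift [0.1813, 0.3605, 0.0528] turn [0.009, 0.001, 0.001]
0.6755,0.0855,0.087,90 shift [0.1814, 0.3599, 0.1388] turn [0.009, 0.001, 0.001]
```

View pics/b3.png

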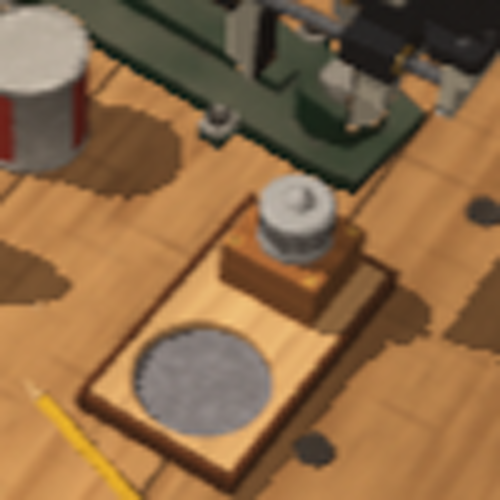

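The side view shows the thick die with its shoulder on the bag block, fully home. Next is the cone.

```bash
python3 -m handwheel '[[0,[0.181,0.36,0.04],[0,0,0]],[0,[0.181,0.36,0.04],[0,0,0]],[0,[0.181,0.36,0.04],[0,0,0]],[0,[0.181,0.36,0.04],[0,0,0]],[0,[0.181,0.36,0.04],[0,0,0]],[0,[0.181,0.36,0.04],[0,0,0]],[0,[0.181,0.36,0.04],[0,0,0]],[0,[0.181,0.36,0.04],[0,0,0]],[0,[0.181,0.36,0.07],[0,0,0]],[0,[0.181,0.36,0.1],[0,0,0]],[0,[0.181,0.36,0.125],[0,0,0]],[0,[0.181,0.36,0.138],[0,0,0]],[0,[0.181,0.36,0.138],[0,0,0]]]' 15; python3 go.py
python3 - <<'E'
from h import *
n=snap("side")["image"][110:210,180:290,::-1]
cv2.imwrite("pics/b4.png",cv2.resize(n,(550,500),interpolation=2))
E
```

```text
clock: 13.02
tcp_pos: [0.6712, 0.0848, 0.0804]
eef_rot: [-179.8, 0.0, 90.0]
wrist_force: [-0.4, -0.7, 0.3]
width: 0.0457
gripper_force: 0.0
t13.02 tcp [0.6712 0.0848 0.0804] rpy [-1.7979e+02  1.0000e-02  8.9980e+01] F [-0.4 -0.7  0.3] w0.0457 g0.0 q [ 1. 43. 71. -0. 66.  1.]
```

View pics/b4.png

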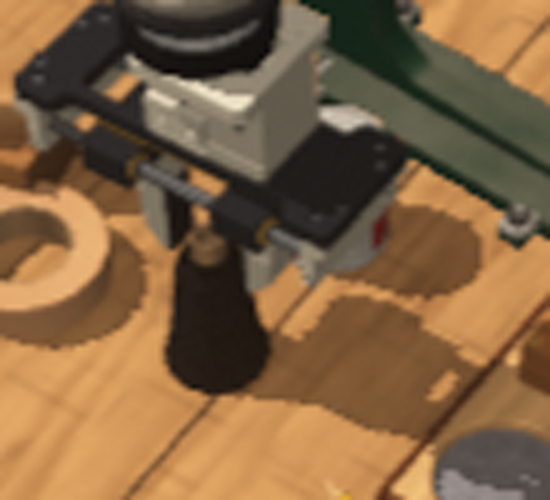

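```bash
python3 -m handwheel '[[0,[0,0.006,-0.014],[0,0,0]],[0,[0,0.006,-0.014],[0,0,0]],[0,[0,0.006,-0.014],[0,0,0]]]' 15; python3 go.py 0.6755,0.0855,0.087,90
```

```text
clock: 13.32
tcp_pos: [0.6769, 0.0853, 0.091]
eef_rot: [179.8, 0.0, 90.0]
wrist_force: [-0.4, -0.2, 0.2]
width: 0.046
gripper_force: 0.0
t13.32 tcp [0.6769 0.0853 0.091 ] rpy [179.81   0.    90.02] F [-0.4 -0.2  0.2] w0.0460 g0.0 q [ 1. 43. 70. -0. 68.  1.]
0.6755,0.0855,0.087,90 shift [0.0004, -0.0029, 0.0081] turn [0.004, 0.0, 0.0]
```

```bash
python3 -m handwheel '[[0,[0,0,0.003],[0,0,0]],[0,[0,0,0.003],[0,0,0]],[0,[0,0,0.003],[0,0,0]],[-1,[0,0,0.003],[0,0,0]],[-1,[0,0,0.003],[0,0,0]],[-1,[0,0,0.003],[0,0,0]],[-1,[0,0,0.003],[0,0,0]],[-1,[0,0,0.003],[0,0,0]],[-1,[0,0,0.003],[0,0,0]],[-1,[0,0,0.003],[0,0,0]]]' 20; python3 go.py 0.4942,0.0785,0.16,90 0.4942,0.0785,0.0925,90
```

```text
clock: 14.15
tcp_pos: [0.6758, 0.0853, 0.0877]
eef_rot: [180.0, 0.0, 90.0]
wrist_force: [0.2, -1.1, -0.5]
width: 0.0183
gripper_force: 20.0
t14.15 tcp [0.6758 0.0853 0.0877] rpy [1.7999e+02 1.0000e-02 9.0020e+01] F [ 0.2 -1.1 -0.5] w0.0183 g20.0 q [ 1. 43. 70. -0. 67.  1.]
0.4942,0.0785,0.16,90 shift [-0.0135, -0.3632, -0.1447] turn [0.0, 0.0, 0.001]
0.4942,0.0785,0.0925,90 shift [-0.0135, -0.3633, -0.0097] turn [0.0, 0.0, 0.001]
```

```bash
python3 -m handwheel '[[-1,[0,0,-0.03],[0,0,0]],[-1,[0,0,-0.07],[0,0,0]],[-1,[-0.002,-0.04,-0.09],[0,0,0]],[-1,[-0.004,-0.08,-0.09],[0,0,0]],[-1,[-0.006,-0.13,-0.09],[0,0,0]],[-1,[-0.008,-0.18,-0.09],[0,0,0]],[-1,[-0.01,-0.23,-0.09],[0,0,0]],[-1,[-0.012,-0.28,-0.09],[0,0,0]],[-1,[-0.0135,-0.32,-0.09],[0,0,0]],[-1,[-0.0135,-0.35,-0.09],[0,0,0]],[-1,[-0.0135,-0.363,-0.09],[0,0,0]],[-1,[-0.0135,-0.363,-0.09],[0,0,0]],[-1,[-0.0135,-0.363,-0.07],[0,0,0]],[-1,[-0.0135,-0.363,-0.05],[0,0,0]],[-1,[-0.0135,-0.363,-0.035],[0,0,0]],[-1,[-0.0135,-0.363,-0.025],[0,0,0]],[-1,[-0.0135,-0.363,-0.025],[0,0,0]],[-1,[-0.0135,-0.363,-0.025],[0,0,0]]]' 35; python3 go.py 0.4942,0.0785,0.0925,90
python3 - <<'E'
from h import *
n=snap("side")["image"][110:240,220:340,::-1]
cv2.imwrite("pics/b5.png",cv2.resize(n,(480,520),interpolation=2))
E
```

```text
clock: 15.65
tcp_pos: [0.4943, 0.0785, 0.0997]
eef_rot: [-179.9, 0.0, 90.0]
wrist_force: [0.1, -0.3, -0.6]
width: 0.0182
gripper_force: 35.0
t15.65 tcp [0.4943 0.0785 0.0997] rpy [-179.95    0.     90.01] F [ 0.1 -0.3 -0.6] w0.0182 g35.0 q [  0.  25. 101.  -0.  54.   0.]
0.4942,0.0785,0.0925,90 shift [0.0001, -0.0003, 0.0145] turn [-0.001, 0.0, 0.0]
```

View pics/b5.png

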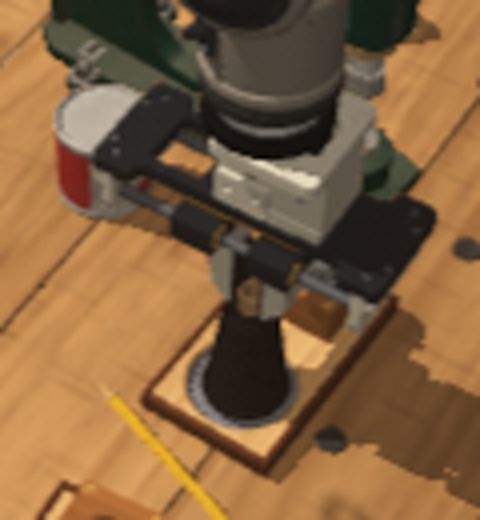

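```bash
python3 -m handwheel '[[-1,[0,0,0.006],[0,0,0]],[-1,[0,0,0.011],[0,0,0]],[-1,[0,0,0.015],[0,0,0]],[-1,[0,0,0.016],[0,0,0]],[-1,[0,0,0.016],[0,0,0]],[-0.4,[0,0,0.014],[0,0,0]],[-0.4,[0,0,0.014],[0,0,0]],[-0.2,[0,0,0.014],[0,0,0]],[-0.1,[0,0,-0.03],[0,0,0]],[-0.1,[0,0,-0.08],[0,0,0]],[-0.1,[0,0,-0.1],[0,0,0]],[-0.1,[0,0,-0.1],[0,0,0]]]' 20; python3 go.py 0.6165,0.303,0.13,90 0.6165,0.303,0.034,90
```

```text
clock: 16.7
tcp_pos: [0.4958, 0.0785, 0.1526]
eef_rot: [179.7, 0.0, 90.0]
wrist_force: [0.2, -0.8, -0.7]
width: 0.0413
gripper_force: 0.0
t16.70 tcp [0.4958 0.0785 0.1526] rpy [179.71   0.    90.02] F [ 0.2 -0.8 -0.7] w0.0413 g0.0 q [ 0. 21. 97. -0. 61.  0.]
0.6165,0.303,0.13,90 shift [0.4488, 0.2414, 0.0464] turn [0.006, 0.0, 0.001]
0.6165,0.303,0.034,90 shift [0.4488, 0.2404, 0.2384] turn [0.006, 0.0, 0.001]
```

```bash
python3 -m handwheel '[[0,[0.449,0.2444,0.03],[0,0,0]],[0,[0.449,0.2444,0.03],[0,0,0]],[0,[0.449,0.2444,0.03],[0,0,0]],[0,[0.449,0.2444,0.03],[0,0,0]],[0,[0.449,0.2444,0.03],[0,0,0]],[0,[0.449,0.2444,0.03],[0,0,0]],[0,[0.449,0.2444,0.03],[0,0,0]],[0,[0.449,0.2444,0.03],[0,0,0]],[0,[0.449,0.2444,0.03],[0,0,0]],[0,[0.449,0.2444,0.06],[0,0,0]],[0,[0.449,0.2444,0.1],[0,0,0]],[0,[0.449,0.2444,0.14],[0,0,0]],[0,[0.449,0.2444,0.18],[0,0,0]],[0,[0.449,0.2444,0.21],[0,0,0]],[0,[0.449,0.2444,0.231],[0,0,0]],[0,[0.449,0.2444,0.231],[0,0,0]],[0,[0.449,0.2444,0.231],[0,0,0]]]' 12; python3 go.py
python3 - <<'E'
from h import *
n=snap("side")["image"][150:270,150:320,::-1]
cv2.imwrite("pics/b6.png",cv2.resize(n,(680,480),interpolation=2))
E
```

```text
clock: 18.12
tcp_pos: [0.6163, 0.3021, 0.0349]
eef_rot: [-180.0, 0.0, 90.0]
wrist_force: [-0.1, 0.3, 0.4]
width: 0.0456
gripper_force: 0.0
t18.12 tcp [0.6163 0.3021 0.0349] rpy [-1.7997e+02  2.0000e-02  8.9960e+01] F [-0.1  0.3  0.4] w0.0456 g0.0 q [20. 47. 71. -0. 62. 20.]
```

View pics/b6.png

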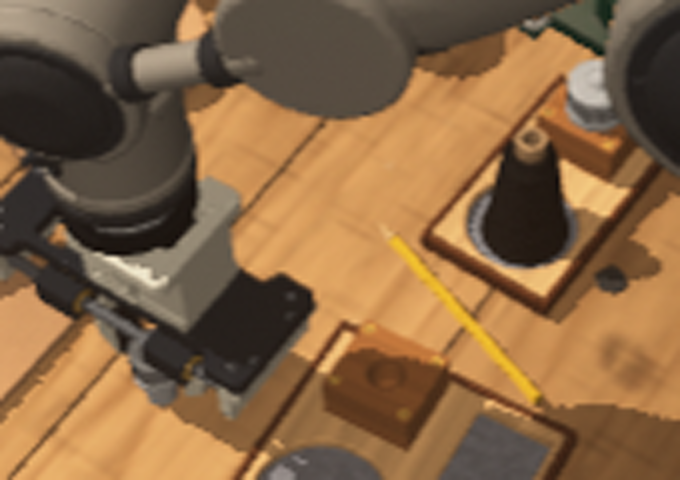

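```bash
python3 -m handwheel '[[-0.6,[0,0,0],[0,0,0]],[-0.6,[0,0,0],[0,0,0]],[-0.6,[0,0,0],[0,0,0]],[-0.6,[0,0,0],[0,0,0]],[-0.6,[0,0,0],[0,0,0]],[-0.6,[0,0,0],[0,0,0]],[0,[0,0,0],[0,0,0]],[0,[0,0,0],[0,0,0]],[0,[0,0,0],[0,0,0]],[0,[0,0,0],[0,0,0.15]],[0,[0,0,0],[0,0,0.3]],[0,[0,0,0],[0,0,0.45]],[0,[0,0,0],[0,0,0.6]],[0,[0,0,0],[0,0,0.75]],[0,[0,0,0],[0,0,0.9]],[0,[0,0,0],[0,0,1]],[0,[0,0,0],[0,0,1]]]' 12
python3 -m handwheel '[[0,[0,0,0],[0,0,0.15]],[0,[0,0,0],[0,0,0.3]],[0,[0,0,0],[0,0,0.45]],[0,[0,0,0],[0,0,0.6]],[0,[0,0,0],[0,0,0.75]],[0,[0,0,0],[0,0,0.9]],[0,[0,0,0],[0,0,1]],[0,[0,0,0],[0,0,1]],[-0.6,[0,0,0],[0,0,1]],[-0.6,[0,0,0],[0,0,1]],[-0.6,[0,0,0],[0,0,1]],[-0.6,[0,0,0],[0,0,1]],[-0.6,[0,0,0],[0,0,1]],[-0.6,[0,0,0],[0,0,1]],[-0.6,[0,0,0],[0,0,1]]]' 25; python3 go.py 0.4957,0.237,0.12,0
```

```text
clock: 19.58
tcp_pos: [0.616, 0.3029, 0.0341]
eef_rot: [-180.0, 0.1, 44.9]
wrist_force: [0.6, 0.0, 0.2]
width: 0.0458
gripper_force: 0.0
clock: 20.83
tcp_pos: [0.6164, 0.3031, 0.0346]
eef_rot: [180.0, 0.0, 0.0]
wrist_force: [-0.0, 1.3, -0.2]
width: 0.0298
gripper_force: 24.6
t20.83 tcp [0.6164 0.3031 0.0346] rpy [1.8e+02 1.0e-02 4.0e-02] F [-0.   1.3 -0.2] w0.0298 g24.6 q [ 20.  47.  71.  -0.  62. 110.]
0.4957,0.237,0.12,0 shift [-0.2414, 0.132, -0.1708] turn [0.0, 0.0, 0.001]
```

```bash
python3 - <<'E'
from m import *
t=cv2.resize(cv2.imread("pics/top0.png"),(512,384),interpolation=cv2.INTER_AREA); s=cv2.resize(cv2.imread("pics/side0.png"),(512,384),interpolation=cv2.INTER_AREA)
def cr(im,x0,y0,w,h,k):
    b=cv2.convertScaleAbs(cv2.resize(im[y0:y0+h,x0:x0+w],None,fx=k,fy=k,interpolation=2),alpha=1.5)
    for i in range(0,w,4): cv2.line(b,(i*k+k//2,0),(i*k+k//2,6),(255,255,255));cv2.putText(b,str(x0+i),(i*k,16),0,.35,(255,255,255))
    for i in range(0,h,4): cv2.line(b,(0,i*k+k//2),(6,i*k+k//2),(255,255,255));cv2.putText(b,str(y0+i),(8,i*k+k//2),0,.35,(255,255,255))
    return b
cv2.imwrite("pics/b7.png",np.hstack([cr(t,198,202,27,27,14),cr(s,228,226,27,27,14)]))
E
```

```text
(no output)
```

View pics/b7.png

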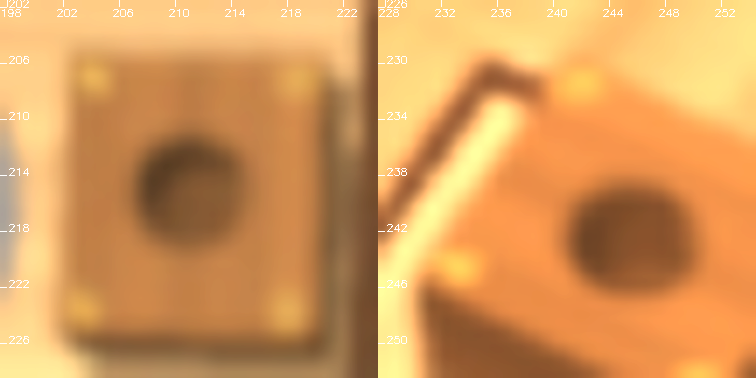

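```bash
python3 - <<'E'
from m import *
np.set_printoptions(precision=4,suppress=True)
T=snap("top");S_=snap("side")
for n,a,b in(("bag",[296.45,223.85],[297.25,177.2]),("belt",[211.05,215.4],[245.7,242.7])):
    print(n,onz(T,[a],.045)[0],onz(S_,[b],.045)[0],tri(ray(T,[a]),ray(S_,[b])))
E
```

```text
bag [ 0.4937 -0.0029  0.045 ] [ 0.4967 -0.0021  0.045 ] (array([ 0.4952, -0.0025,  0.0449]), np.float64(0.003025417879497673))
belt [0.4968 0.2377 0.045 ] [0.4979 0.2384 0.045 ] (array([0.4975, 0.238 , 0.0444]), np.float64(0.0013013344854629803))
```

```bash
python3 -m handwheel '[[-0.6,[0,0,-0.08],[0,0,0]],[-0.6,[0,0,-0.16],[0,0,0]],[-0.6,[0,0,-0.19],[0,0,0]],[-0.6,[-0.06,0.034,-0.19],[0,0,0]],[-0.6,[-0.12,0.067,-0.19],[0,0,0]],[-0.6,[-0.18,0.1,-0.19],[0,0,0]],[-0.6,[-0.22,0.125,-0.19],[0,0,0]],[-0.6,[-0.241,0.135,-0.19],[0,0,0]],[-0.6,[-0.241,0.135,-0.17],[0,0,0]],[-0.6,[-0.241,0.135,-0.14],[0,0,0]],[-0.6,[-0.241,0.135,-0.11],[0,0,0]],[-0.6,[-0.241,0.135,-0.105],[0,0,0]],[-0.6,[-0.241,0.135,-0.105],[0,0,0]],[-0.6,[-0.241,0.135,-0.105],[0,0,0]],[-0.6,[-0.241,0.135,-0.105],[0,0,0]]]' 40; python3 go.py 0.496,0.2357,0.0796,0
```

```text
clock: 22.18
tcp_pos: [0.4966, 0.2358, 0.0877]
eef_rot: [-180.0, -0.1, 0.0]
wrist_force: [0.7, -0.3, -2.8]
width: 0.0292
gripper_force: 39.4
t22.18 tcp [0.4966 0.2358 0.0877] rpy [-1.7999e+02 -7.0000e-02  3.0000e-02] F [ 0.7 -0.3 -2.8] w0.0292 g39.4 q [ 17.  31.  94.  -0.  55. 107.]
0.496,0.2357,0.0796,0 shift [-0.0013, 0.0001, 0.0162] turn [-0.0, -0.002, 0.001]
```

```bash
python3 -m handwheel '[[-0.6,[-0.001,0,0.004],[0,0,0]],[-0.6,[-0.001,0,0.008],[0,0,0]],[-0.6,[-0.001,0,0.012],[0,0,0]],[-0.6,[-0.001,0,0.016],[0,0,0]],[-0.6,[-0.001,0,0.02],[0,0,0]],[-0.6,[-0.001,0,0.022],[0,0,0]],[-0.6,[-0.001,0,0.022],[0,0,0]]]' 40; python3 go.py
```

```text
clock: 22.77
tcp_pos: [0.4952, 0.2354, 0.0758]
eef_rot: [180.0, 0.0, 0.0]
wrist_force: [-0.7, -0.1, -2.3]
width: 0.0294
gripper_force: 39.4
t22.77 tcp [0.4952 0.2354 0.0758] rpy [1.7998e+02 3.0000e-02 2.0000e-02] F [-0.7 -0.1 -2.3] w0.0294 g39.4 q [ 17.  31.  95.  -0.  54. 107.]
```

```bash
python3 -m handwheel '[[-0.6,[0,0,0.005],[0,0,0]],[-0.6,[0,0,0.01],[0,0,0]],[-0.6,[0,0,0.015],[0,0,0]],[-0.6,[0,0,0.02],[0,0,0]],[-0.6,[0,0,0.02],[0,0,0]]]' 40;python3 -m handwheel '[[-0.6,[0,0,0.005],[0,0,0]],[-0.6,[0,0,0.01],[0,0,0]],[-0.6,[0,0,0.015],[0,0,0]],[-0.6,[0,0,0.02],[0,0,0]],[-0.6,[0,0,0.024],[0,0,0]],[-0.6,[0,0,0.026],[0,0,0]],[-0.6,[0,0,0.026],[0,0,0]]]' 40; python3 go.py
```

```text
clock: 23.18
tcp_pos: [0.4951, 0.2355, 0.0656]
eef_rot: [180.0, 0.0, 0.0]
wrist_force: [-0.5, 0.4, -2.2]
width: 0.0296
gripper_force: 39.4
clock: 23.77
tcp_pos: [0.4956, 0.2361, 0.0539]
eef_rot: [-180.0, -0.1, 0.0]
wrist_force: [-2.6, 4.5, 6.8]
width: 0.0293
gripper_force: 39.5
t23.77 tcp [0.4956 0.2361 0.0539] rpy [-1.7995e+02 -5.0000e-02  2.0000e-02] F [-2.6  4.5  6.8] w0.0293 g39.5 q [ 17.  33.  96.   0.  51. 107.]
```

```bash
python3 -m handwheel '[[-0.6,[0,0,0.002],[0,0,0]],[-0.6,[0,0,0.002],[0,0,0]],[-0.2,[0,0,-0.004],[0,0,0]],[-0.1,[0,0,-0.004],[0,0,0]],[-0.1,[0,0,-0.004],[0,0,0]],[-0.1,[0,0,-0.004],[0,0,0]],[-0.1,[0,0,-0.08],[0,0,-0.15]],[-0.1,[0,0,-0.16],[0,0,-0.3]],[-0.1,[0,0,-0.24],[0,0,-0.45]],[-0.1,[0,0,-0.3],[0,0,-0.6]],[-0.1,[0,0,-0.3],[0,0,-0.75]],[-0.1,[0,0,-0.3],[0,0,-0.9]],[-0.1,[0,0,-0.3],[0,0,-1]],[-0.1,[0,0,-0.3],[0,0,-1]]]' 20; python3 go.py
python3 - <<'E'
from m import *
np.set_printoptions(precision=3,suppress=True)
T=snap("top");S_=snap("side");k=1.5625
for n,a,b in(("knob",(575,186),(392,82)),("frameback",(548,190),(372,120)),("head",(556,322),(492,140))):
    print(n,tri(ray(T,[np.array(a)/k]),ray(S_,[np.array(b)/k])))
print(onz(T,np.array([(506,350),(514,290),(518,255),(524,215)])/k,0.0))
print(onz(T,np.array([(514,290),(518,255),(524,215)])/k,0.12))
E
```

```text
clock: 24.93
tcp_pos: [0.4954, 0.2352, 0.2031]
eef_rot: [180.0, 0.0, 45.2]
wrist_force: [0.3, -0.4, -1.0]
width: 0.0417
gripper_force: 0.0
t24.93 tcp [0.4954 0.2352 0.2031] rpy [1.7998e+02 2.0000e-02 4.5160e+01] F [ 0.3 -0.4 -1. ] w0.0417 g0.0 q [17. 23. 86. -0. 71. 62.]
knob (array([ 0.731, -0.139,  0.259]), np.float64(0.0030666426528606914))
frameback (array([ 0.754, -0.113,  0.186]), np.float64(0.0064328096184742166))
head (array([ 0.524, -0.119,  0.244]), np.float64(0.012726771471730972))
[[ 0.507 -0.086  0.   ]
 [ 0.623 -0.096  0.   ]
 [ 0.693 -0.1    0.   ]
 [ 0.776 -0.108  0.   ]]
[[ 0.593 -0.076  0.12 ]
 [ 0.655 -0.08   0.12 ]
 [ 0.729 -0.087  0.12 ]]
```

```bash
python3 go.py 0.6715,-0.021,0.19,90; python3 - <<'E'
import numpy as np
from bench import readout
D=[(46,72,.6537,.1897,.0366),(20,98,.4951,-.0052,.1552),(19.62,87.35,.1819,-.4922,.2262),(33,96,.4956,.2361,.0539),(23,86,.4954,.2352,.2031),(6,99,.3996,.1165,.2614),(43,70,.6758,.0853,.0877),(25,101,.4943,.0785,.0997)]
A=[];b=[]
for q2,q3,x,y,z in D:
    a,c=np.radians(q2),np.radians(q2+q3); r=np.sqrt(x*x+y*y-.075**2)
    A+= [[np.sin(a),np.sin(c),1,0],[np.cos(a),np.cos(c),0,1]]; b+=[r,z]
s=np.linalg.lstsq(np.array(A),np.array(b),rcond=None); print(s[0],s[1],np.abs(np.array(A)@s[0]-b).max())
E
```

```text
t25.03 tcp [0.4954 0.2352 0.2029] rpy [1.800e+02 4.000e-02 4.485e+01] F [-0.3  0.2  0.2] w0.0411 g0.0 q [17. 23. 86. -0. 71. 63.]
0.6715,-0.021,0.19,90 shift [-0.1117, 0.6118, 0.0259] turn [-0.0, 0.001, -1.003]
[ 0.48612577  0.38032702 -0.01047065 -0.12018505] [0.00023534] 0.00782285079496492
```

```bash
python3 -m handwheel '[[0.5,[-0.112,0.612,0.026],[0,0,-0.15]],[1,[-0.112,0.612,0.026],[0,0,-0.3]],[1,[-0.112,0.612,0.026],[0,0,-0.45]],[1,[-0.112,0.612,0.026],[0,0,-0.6]],[1,[-0.112,0.612,0.026],[0,0,-0.75]],[1,[-0.112,0.612,0.026],[0,0,-0.9]],[1,[-0.112,0.612,0.026],[0,0,-1]],[1,[-0.112,0.612,0.026],[0,0,-1]],[1,[-0.112,0.612,0.026],[0,0,-1]],[1,[-0.112,0.612,0.026],[0,0,-1]],[1,[-0.112,0.612,0.026],[0,0,-1]],[1,[-0.112,0.612,0.026],[0,0,-1]]]' 20
python3 go.py 0.6715,-0.021,0.12,90
python3 -m handwheel '[[1,[0,0,0.05],[0,0,0]],[1,[0,0,0.1],[0,0,0]],[1,[0,0,0.13],[0,0,0]],[1,[0,0,0.14],[0,0,0]],[1,[0,0,0.14],[0,0,0]],[1,[0,0,0.14],[0,0,0]]]' 20
python3 go.py 0.6715,-0.021,0.055,90
python3 - <<'E'
from h import *
a=snap("top")["image"][60:260,220:420,::-1];b=snap("side")["image"][0:200,180:420,::-1]
cv2.imwrite("pics/b8.png",np.hstack([cv2.resize(a,(364,364),interpolation=2),cv2.resize(b,(436,364),interpolation=2)]))
E
```

```text
clock: 26.03
tcp_pos: [0.6717, -0.019, 0.1903]
eef_rot: [-180.0, -0.0, 90.0]
wrist_force: [0.1, 0.7, 0.9]
width: 0.0918
gripper_force: 0.0
t26.03 tcp [ 0.6717 -0.019   0.1903] rpy [-1.7998e+02 -2.0000e-02  9.0040e+01] F [0.1 0.7 0.9] w0.0918 g0.0 q [-8. 37. 64.  0. 79. -8.]
0.6715,-0.021,0.12,90 shift [-0.004, -0.0004, 0.1406] turn [-0.001, -0.0, 0.001]
clock: 26.53
tcp_pos: [0.6726, -0.0196, 0.1214]
eef_rot: [179.9, 0.0, 90.1]
wrist_force: [0.1, -0.1, 0.4]
width: 0.0918
gripper_force: 0.0
t26.53 tcp [ 0.6726 -0.0196  0.1214] rpy [1.7992e+02 2.0000e-02 9.0070e+01] F [ 0.1 -0.1  0.4] w0.0918 g0.0 q [-8. 40. 69. -0. 70. -8.]
0.6715,-0.021,0.055,90 shift [-0.0027, -0.0024, 0.1328] turn [0.002, 0.0, 0.002]
```

View pics/b8.png

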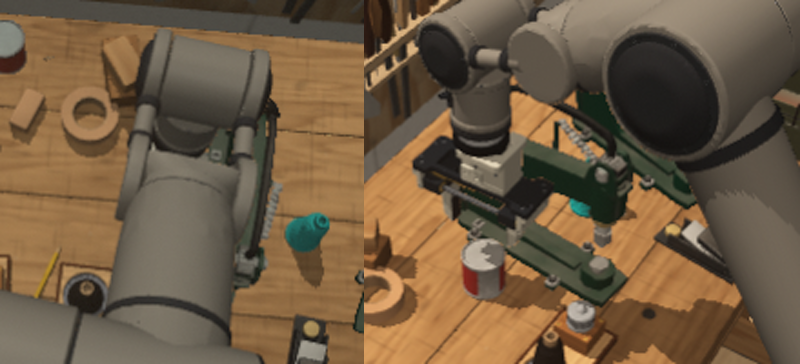

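```bash
python3 - <<'E'
from m import *
np.set_printoptions(precision=3,suppress=True)
T=snap("top");S_=snap("side")
t=lambda x,y:np.array([220+x*200/364,60+y*200/364]); s=lambda x,y:np.array([180+(x-364)*240/436,y*200/364])
p,e=tri(ray(T,[t(147,74)]),ray(S_,[s(445,52)])); print("cap",p,e)
# candidate cylinder right end & bottom at the wrist height found
print("right end at wrist z",onz(T,[t(268,88)],p[2]), "x extents",onz(T,[t(170,32),t(160,120)],p[2]))
for z in(.2,.26,.3): print("side-view lever point",z,onz(S_,[np.array([392,82])/1.5625],z),onz(T,[np.array([575,186])/1.5625],z))
E
```

```text
cap [0.674 0.04  0.449] 0.005263269623474028
right end at wrist z [[ 0.667 -0.088  0.449]] x extents [[0.721 0.017 0.449]
 [0.621 0.022 0.449]]
side-view lever point 0.2 [[ 0.779 -0.206  0.2  ]] [[ 0.756 -0.155  0.2  ]]
side-view lever point 0.26 [[ 0.732 -0.138  0.26 ]] [[ 0.729 -0.139  0.26 ]]
side-view lever point 0.3 [[ 0.702 -0.092  0.3  ]] [[ 0.712 -0.129  0.3  ]]
```

The composite shows the wrist about 0.33 m above the TCP. That leaves it about 70 mm clear of the press lever at grasp height, so I'm going down on the tin.

```bash
python3 -m handwheel '[[1,[-0.002,-0.002,0.04],[0,0,0]],[1,[-0.002,-0.002,0.08],[0,0,0]],[1,[-0.002,-0.002,0.11],[0,0,0]],[1,[-0.002,-0.002,0.13],[0,0,0]],[1,[-0.002,-0.002,0.14],[0,0,0]],[1,[-0.002,-0.002,0.14],[0,0,0]],[1,[-0.002,-0.002,0.14],[0,0,0]],[0.3,[-0.002,-0.002,0.14],[0,0,0]],[0.3,[-0.002,-0.002,0.14],[0,0,0]],[0.3,[-0.002,-0.002,0.14],[0,0,0]],[0.3,[-0.002,-0.002,0.14],[0,0,0]],[0.3,[-0.002,-0.002,0.14],[0,0,0]],[0.3,[-0.002,-0.002,0.14],[0,0,0]],[0.3,[-0.002,-0.002,0.14],[0,0,0]]]' 25
python3 go.py 0.4898,0.3165,0.12,90
```

```text
clock: 27.9
tcp_pos: [0.6722, -0.0215, 0.0511]
eef_rot: [179.9, 0.0, 90.0]
wrist_force: [2.9, 0.7, 4.0]
width: 0.0674
gripper_force: 25.0
t27.90 tcp [ 0.6722 -0.0215  0.0511] rpy [1.7986e+02 2.0000e-02 9.0020e+01] F [2.9 0.7 4. ] w0.0674 g25.0 q [-8. 44. 73.  0. 62. -8.]
0.4898,0.3165,0.12,90 shift [0.676, -0.3642, -0.139] turn [0.003, 0.0, 0.0]
```

```bash
python3 -m handwheel '[[0.3,[0,0,-0.03],[0,0,0]],[0.3,[0,0,-0.08],[0,0,0]],[0.3,[0,0,-0.14],[0,0,0]],[0.3,[0,0,-0.2],[0,0,0]],[0.3,[0.03,-0.016,-0.22],[0,0,0]],[0.3,[0.08,-0.043,-0.22],[0,0,0]],[0.3,[0.14,-0.075,-0.22],[0,0,0]],[0.3,[0.2,-0.108,-0.22],[0,0,0]],[0.3,[0.26,-0.14,-0.22],[0,0,0]],[0.3,[0.32,-0.172,-0.22],[0,0,0]],[0.3,[0.38,-0.205,-0.22],[0,0,0]],[0.3,[0.44,-0.237,-0.22],[0,0,0]],[0.3,[0.5,-0.27,-0.22],[0,0,0]],[0.3,[0.55,-0.297,-0.22],[0,0,0]],[0.3,[0.6,-0.323,-0.22],[0,0,0]],[0.3,[0.64,-0.345,-0.22],[0,0,0]],[0.3,[0.665,-0.358,-0.22],[0,0,0]],[0.3,[0.676,-0.364,-0.22],[0,0,0]],[0.3,[0.676,-0.364,-0.22],[0,0,0]],[0.3,[0.676,-0.364,-0.22],[0,0,0]]]' 40
python3 go.py 0.4898,0.3165,0.056,90
```

```text
clock: 29.57
tcp_pos: [0.4892, 0.3159, 0.1598]
eef_rot: [-180.0, 0.1, 90.0]
wrist_force: [0.2, 0.4, -1.9]
width: 0.0672
gripper_force: 40.0
t29.57 tcp [0.4892 0.3159 0.1598] rpy [-1.7997e+02  5.0000e-02  9.0030e+01] F [ 0.2  0.4 -1.9] w0.0672 g40.0 q [25. 29. 84. -0. 68. 25.]
0.4898,0.3165,0.056,90 shift [0.0014, 0.0012, 0.2076] turn [-0.001, 0.001, 0.001]
```

```bash
python3 -m handwheel '[[0.3,[0.001,0.001,0.05],[0,0,0]],[0.3,[0.001,0.001,0.1],[0,0,0]],[0.3,[0.001,0.001,0.14],[0,0,0]],[0.3,[0.001,0.001,0.17],[0,0,0]],[0.3,[0.001,0.001,0.188],[0,0,0]],[0.3,[0.001,0.001,0.195],[0,0,0]],[0.3,[0.001,0.001,0.2],[0,0,0]],[0.3,[0.001,0.001,0.204],[0,0,0]],[0.3,[0.001,0.001,0.208],[0,0,0]],[0.3,[0.001,0.001,0.209],[0,0,0]],[0.3,[0.001,0.001,0.209],[0,0,0]]]' 40
python3 go.py 0.4898,0.3165,0.056,90
```

```text
clock: 30.48
tcp_pos: [0.4899, 0.3171, 0.0561]
eef_rot: [180.0, -0.0, 90.0]
wrist_force: [-0.7, 0.1, -1.9]
width: 0.0674
gripper_force: 40.0
t30.48 tcp [0.4899 0.3171 0.0561] rpy [ 1.7996e+02 -1.0000e-02  9.0030e+01] F [-0.7  0.1 -1.9] w0.0674 g40.0 q [25. 36. 90. -0. 54. 25.]
0.4898,0.3165,0.056,90 shift [-0.0013, -0.0002, 0.0003] turn [0.001, -0.0, 0.001]
```

```bash
python3 -m handwheel '[[0.3,[0,0,0.002],[0,0,0]],[0.3,[0,0,0.004],[0,0,0]],[0.3,[0,0,0.005],[0,0,0]],[0.3,[0,0,0.005],[0,0,0]],[0.55,[0,0,0.003],[0,0,0]],[0.65,[0,0,0.003],[0,0,0]],[0.65,[0,0,0.003],[0,0,0]],[0.65,[0,0,0.003],[0,0,0]],[0.65,[0,0,-0.03],[0,0,0]],[0.65,[0,0,-0.08],[0,0,0]],[0.3,[0,0,-0.14],[0,0,0.1]],[0.1,[0,0,-0.16],[0,0,0.2]],[0,[0,0,-0.16],[0,0,0.31]],[0,[0,0,-0.16],[0,0,0.31]]]' 20
python3 go.py
python3 - <<'E'
from m import *
np.set_printoptions(precision=4,suppress=True)
T=snap("top");S_=snap("side");k=1.5625
for n,c,f,roi in(("top",T,"pics/top0.png",(110,195,168,225)),("side",S_,"pics/side0.png",(165,288,222,335))):
    im=cv2.resize(cv2.imread(f),(512,384),interpolation=cv2.INTER_AREA); h=cv2.cvtColor(im,cv2.COLOR_BGR2HSV)
    x0,y0,x1,y1=roi; m=np.zeros(h.shape[:2],np.uint8)
    v=h[...,2]; m[y0:y1,x0:x1]=((v<105)&(v>40))[y0:y1,x0:x1]
    q=max(cv2.findContours(m,0,cv2.CHAIN_APPROX_NONE)[0],key=cv2.contourArea); b=cv2.minAreaRect(q)
    bp=cv2.boxPoints(b); e=sorted([(np.linalg.norm(bp[i]-bp[(i+1)%4]),i) for i in range(4)])
    ends=[(bp[i]+bp[(i+1)%4])/2 for _,i in e[:2]]
    P=onz(c,ends,.013); d=P[0]-P[1]
    print(n,b,P[:,:2].tolist(),"mid",P.mean(0),"len",np.linalg.norm(d),"ang",np.degrees(np.arctan2(d[1],d[0]))%180)
print(onz(S_,np.array([(275,513),(343,466)])/k,.013))
# tin check in side now
E
```

```text
clock: 31.65
tcp_pos: [0.4901, 0.3172, 0.1365]
eef_rot: [179.9, -0.1, 75.9]
wrist_force: [-0.5, -0.0, -0.8]
width: 0.0537
gripper_force: 0.0
t31.65 tcp [0.4901 0.3172 0.1365] rpy [ 1.7991e+02 -7.0000e-02  7.5900e+01] F [-0.5 -0.  -0.8] w0.0537 g0.0 q [25. 30. 85. -0. 64. 40.]
top ((148.6470489501953, 212.41175842285156), (43.41021728515625, 22.241985321044922), 32.47119140625) [[0.5238504196026478, 0.4815777871020503], [0.46538928754675074, 0.36558831238850525]] mid [0.4946 0.4236 0.013 ] len 0.12988942299348757 ang 63.25093595642128
side ((200.2783660888672, 313.0695495605469), (20.372594833374023, 55.685096740722656), 36.19321060180664) [[0.4931515806626914, 0.36491089033259116], [0.4901473193806585, 0.489189179699086]] mid [0.4916 0.4271 0.013 ] len 0.12431459606061124 ang 91.38477907432683
[[0.5145 0.4861 0.013 ]
 [0.4767 0.3765 0.013 ]]
```

```bash
python3 go.py 0.4955,0.4283,0.05,75 0.4955,0.4283,0.009,75
```

```text
t31.75 tcp [0.4894 0.3169 0.1352] rpy [-1.7996e+02  4.0000e-02  7.6230e+01] F [-0.4 -0.3  0.7] w0.0477 g0.0 q [25. 30. 85. -0. 64. 39.]
0.4955,0.4283,0.05,75 shift [0.2194, -0.0411, 0.1702] turn [-0.001, 0.001, 0.027]
0.4955,0.4283,0.009,75 shift [0.2195, -0.041, 0.2522] turn [-0.001, 0.001, 0.027]
```

```bash
python3 -m handwheel '[[0.1,[0.06,-0.012,0],[0,0,0.02]],[0.1,[0.12,-0.024,0],[0,0,0.02]],[0.1,[0.18,-0.035,0],[0,0,0.02]],[0.1,[0.2195,-0.041,0],[0,0,0.02]],[0.1,[0.2195,-0.041,0.05],[0,0,0.02]],[0.1,[0.2195,-0.041,0.1],[0,0,0.02]],[0.1,[0.2195,-0.041,0.15],[0,0,0.02]],[0.1,[0.2195,-0.041,0.19],[0,0,0.02]],[0.1,[0.2195,-0.041,0.22],[0,0,0.02]],[0.1,[0.2195,-0.041,0.24],[0,0,0.02]],[0.1,[0.2195,-0.041,0.245],[0,0,0.02]],[0.1,[0.2195,-0.041,0.245],[0,0,0.02]],[0.1,[0.2195,-0.041,0.245],[0,0,0.02]],[0.1,[0.2195,-0.041,0.245],[0,0,0.02]]]' 15
python3 go.py 0.4955,0.4283,0.009,75
```

```text
clock: 32.92
tcp_pos: [0.4969, 0.4289, 0.0144]
eef_rot: [179.9, -0.1, 75.2]
wrist_force: [0.5, -0.0, -0.1]
width: 0.0507
gripper_force: 0.0
t32.92 tcp [0.4969 0.4289 0.0144] rpy [ 1.7992e+02 -9.0000e-02  7.5190e+01] F [ 0.5 -0.  -0.1] w0.0507 g0.0 q [34. 45. 78. -0. 57. 49.]
0.4955,0.4283,0.009,75 shift [-0.002, -0.0024, 0.0108] turn [0.002, -0.002, 0.004]
```

```bash
python3 -m handwheel '[[0.1,[0,0,0.004],[0,0,0]],[0.1,[0,0,0.0085],[0,0,0]],[0.1,[0,0,0.0085],[0,0,0]],[0.1,[0,0,0.0085],[0,0,0]],[-0.9,[0,0,0.0085],[0,0,0]],[-0.9,[0,0,0.0085],[0,0,0]],[-0.9,[0,0,0.0085],[0,0,0]],[-0.9,[0,0,0.0085],[0,0,0]],[-0.9,[0,0,0.0085],[0,0,0]],[-0.9,[0,0,0.0085],[0,0,0]],[-0.9,[0,0,0.0085],[0,0,0]]]' 15
python3 go.py 0.4152,0.2783,0.1,93.9
```

```text
clock: 33.83
tcp_pos: [0.4962, 0.4285, 0.0089]
eef_rot: [180.0, 0.0, 75.2]
wrist_force: [-0.4, 0.1, 0.2]
width: 0.0257
gripper_force: 15.0
t33.83 tcp [0.4962 0.4285 0.0089] rpy [180.     0.    75.17] F [-0.4  0.1  0.2] w0.0257 g15.0 q [34. 46. 78. -0. 56. 49.]
0.4152,0.2783,0.1,93.9 shift [-0.3318, -0.0797, -0.1821] turn [0.0, 0.0, -0.416]
```

```bash
python3 -m handwheel '[[-0.9,[0,0,-0.03],[0,0,0]],[-0.9,[0,0,-0.09],[0,0,0]],[-0.9,[0,0,-0.15],[0,0,0]],[-0.9,[0,0,-0.2],[0,0,0]],[-0.9,[-0.03,-0.008,-0.22],[0,0,-0.05]],[-0.9,[-0.08,-0.019,-0.22],[0,0,-0.12]],[-0.9,[-0.13,-0.031,-0.22],[0,0,-0.2]],[-0.9,[-0.18,-0.043,-0.22],[0,0,-0.28]],[-0.9,[-0.23,-0.055,-0.22],[0,0,-0.36]],[-0.9,[-0.28,-0.067,-0.22],[0,0,-0.416]],[-0.9,[-0.315,-0.076,-0.22],[0,0,-0.416]],[-0.9,[-0.332,-0.08,-0.22],[0,0,-0.416]],[-0.9,[-0.332,-0.08,-0.22],[0,0,-0.416]],[-0.9,[-0.332,-0.08,-0.18],[0,0,-0.416]],[-0.9,[-0.332,-0.08,-0.13],[0,0,-0.416]],[-0.9,[-0.332,-0.08,-0.09],[0,0,-0.416]],[-0.9,[-0.332,-0.08,-0.07],[0,0,-0.416]],[-0.9,[-0.332,-0.08,-0.07],[0,0,-0.416]],[-0.9,[-0.332,-0.08,-0.07],[0,0,-0.416]]]' 30
python3 go.py 0.4152,0.2783,0.017,93.9
python3 - <<'E'
from m import *
np.set_printoptions(precision=4,suppress=True)
S_=snap("side",'pics/chk.png');h=cv2.cvtColor(S_["image"],cv2.COLOR_RGB2HSV)
P=[[.4152+.001*dx,.2783+.001*dy,.0435-.009+.013+.01] for dx,dy in((4,60),(0,0),(-4,-60),(0,30),(2,-30))]
for p,u in zip(P,proj(S_,P)): print(p,u,h[int(u[1]),int(u[0])])
E
```

```text
clock: 35.42
tcp_pos: [0.4155, 0.2788, 0.0439]
eef_rot: [-180.0, 0.0, 93.9]
wrist_force: [0.6, 0.4, -0.0]
width: 0.0253
gripper_force: 30.0
t35.42 tcp [0.4155 0.2788 0.0439] rpy [-179.99    0.     93.91] F [ 0.6  0.4 -0. ] w0.0253 g30.0 q [ 25.  30. 104.   0.  46.  21.]
0.4152,0.2783,0.017,93.9 shift [-0.001, -0.0006, 0.0538] turn [-0.0, 0.0, 0.0]
[0.4192, 0.3383, 0.057499999999999996] [249.7675 289.6567] [ 11 128 112]
[0.4152, 0.2783, 0.057499999999999996] [266.0672 270.0534] [ 0 26 40]
[0.4112, 0.2183, 0.057499999999999996] [281.499  251.4752] [ 19  55 139]
[0.4152, 0.3083, 0.057499999999999996] [258.7833 280.1746] [ 12 189 143]
[0.4172, 0.2483, 0.057499999999999996] [272.404  259.7865] [ 19  56 123]
```

```bash
python3 - <<'E'
from m import *
S_=snap("side");h=cv2.cvtColor(S_["image"],cv2.COLOR_RGB2HSV);a=np.radians(93.9)
for w in(-8,0,8):
  for sgn in (1,-1):
    L=[sgn*l for l in range(20,82,4)]
    P=[[.4155+.001*(l*np.cos(a)+w*np.sin(a)),.2788+.001*(l*np.sin(a)-w*np.cos(a)),.052] for l in L]
    print(w,[f"{l}:{h[int(round(u[1])),int(round(u[0]))].tolist()}" for l,u in zip(L,proj(S_,P))])
E
```

```text
-8 ['20:[13, 180, 71]', '24:[12, 181, 79]', '28:[13, 180, 78]', '32:[12, 179, 84]', '36:[13, 180, 85]', '40:[13, 183, 85]', '44:[12, 182, 84]', '48:[13, 182, 87]', '52:[12, 180, 85]', '56:[12, 179, 77]', '60:[12, 178, 79]', '64:[12, 120, 64]', '68:[6, 18, 138]', '72:[6, 18, 142]', '76:[6, 19, 137]', '80:[8, 20, 142]']
-8 ['-20:[8, 34, 30]', '-24:[10, 51, 30]', '-28:[19, 56, 124]', '-32:[19, 55, 144]', '-36:[18, 54, 127]', '-40:[18, 54, 133]', '-44:[20, 55, 134]', '-48:[19, 55, 149]', '-52:[19, 55, 139]', '-56:[19, 55, 138]', '-60:[20, 53, 139]', '-64:[19, 54, 138]', '-68:[19, 54, 137]', '-72:[19, 55, 139]', '-76:[19, 55, 138]', '-80:[19, 55, 138]']
0 ['20:[12, 179, 80]', '24:[13, 188, 122]', '28:[13, 189, 135]', '32:[13, 188, 130]', '36:[13, 186, 137]', '40:[13, 188, 145]', '44:[13, 187, 147]', '48:[13, 190, 148]', '52:[13, 189, 146]', '56:[13, 186, 125]', '60:[12, 181, 72]', '64:[12, 178, 70]', '68:[10, 26, 116]', '72:[5, 20, 141]', '76:[9, 18, 138]', '80:[8, 20, 138]']
0 ['-20:[6, 43, 30]', '-24:[15, 51, 40]', '-28:[18, 55, 121]', '-32:[19, 53, 143]', '-36:[18, 55, 121]', '-40:[18,
[... 182 characters left out ...]
76:[11, 70, 29]', '-80:[14, 64, 44]']
8 ['20:[12, 189, 123]', '24:[12, 189, 131]', '28:[12, 186, 114]', '32:[13, 189, 131]', '36:[12, 189, 132]', '40:[13, 189, 131]', '44:[12, 189, 127]', '48:[12, 187, 138]', '52:[12, 189, 139]', '56:[13, 187, 139]', '60:[12, 187, 112]', '64:[12, 177, 65]', '68:[10, 29, 80]', '72:[6, 22, 115]', '76:[9, 19, 137]', '80:[8, 21, 134]']
8 ['-20:[11, 125, 45]', '-24:[9, 51, 35]', '-28:[19, 56, 132]', '-32:[18, 53, 134]', '-36:[19, 56, 128]', '-40:[18, 54, 133]', '-44:[18, 53, 150]', '-48:[21, 42, 228]', '-52:[19, 52, 138]', '-56:[20, 54, 138]', '-60:[20, 53, 139]', '-64:[19, 56, 101]', '-68:[18, 65, 47]', '-72:[15, 93, 22]', '-76:[17, 78, 23]', '-80:[13, 78, 23]']
```

```bash
python3 -m handwheel '[[-0.9,[-0.002,0,0.015],[0,0,0]],[-0.9,[-0.002,0,0.03],[0,0,0]],[-0.9,[-0.002,0,0.042],[0,0,0]],[-0.9,[-0.002,0,0.05],[0,0,0]],[-0.9,[-0.002,0,0.053],[0,0,0]],[-0.9,[-0.002,0,0.054],[0,0,0]],[-0.9,[-0.002,0,0.054],[0,0,0]],[-0.9,[-0.002,0,0.054],[0,0,0]]]' 20
python3 go.py
```

```text
clock: 36.18
tcp_pos: [0.4153, 0.2773, 0.017]
eef_rot: [180.0, -0.0, 93.9]
wrist_force: [-0.4, 0.3, -1.2]
width: 0.0256
gripper_force: 20.0
t36.18 tcp [0.4153 0.2773 0.017 ] rpy [179.98  -0.    93.89] F [-0.4  0.3 -1.2] w0.0256 g20.0 q [ 25.  33. 105.  -0.  42.  21.]
```

```bash
python3 -m handwheel '[[-0.9,[0,0,0.002],[0,0,0]],[-0.9,[0,0,0.002],[0,0,0]],[-0.4,[0,0,0.002],[0,0,0]],[-0.25,[0,0,0.002],[0,0,0]],[-0.2,[0,0,0.002],[0,0,0]],[-0.2,[0,0,0.002],[0,0,0]],[-0.2,[0,0,-0.03],[0,0,0]],[-0.2,[0,0,-0.1],[0,0,0]],[-0.2,[0,0,-0.18],[0,0,0]],[-0.2,[0,0,-0.26],[0,0,0]],[-0.2,[0,0,-0.34],[0,0,0]],[-0.2,[0,0,-0.4],[0,0,0]],[-0.2,[-0.2,-0.05,-0.4],[0,0,0]],[-0.2,[-0.4,-0.05,-0.4],[0,0,0]],[-0.2,[-0.7,-0.05,-0.4],[0,0,0]],[-0.2,[-0.7,-0.05,-0.4],[0,0,0]],[-0.2,[-0.9,-0.05,-0.4],[0,0,0]],[-0.2,[-0.9,-0.05,-0.4],[0,0,0]],[-0.2,[-0.9,-0.05,-0.4],[0,0,0]],[-0.2,[-0.9,-0.05,-0.4],[0,0,0]]]' 20
python3 - <<'E'
from m import *
np.set_printoptions(precision=4,suppress=True)
T=snap("top",'pics/fin_top.png');S_=snap("side",'pics/fin_side.png')
# slicker: saturated brown on grey felt in the trough
for n,c in(("top",T),("side",S_)):
    h=cv2.cvtColor(c["image"],cv2.COLOR_RGB2HSV)
    a=np.radians(93.9); R=np.array([[np.cos(a-np.pi/2),-np.sin(a-np.pi/2)],[np.sin(a-np.pi/2),np.cos(a-np.pi/2)]])
    cen=np.array([.4170,.2805])
    box=np.array([[24,69],[24,-69],[-24,-69],[-24,69]])*.001@R.T+cen
    m=np.zeros(h.shape[:2],np.uint8); cv2.fillPoly(m,[proj(c,np.c_[box,[.016]*4]).astype(np.int32)],1)
    s=m&(h[...,1]>110).astype(np.uint8)
    q=max(cv2.findContours(s,0,cv2.CHAIN_APPROX_NONE)[0],key=cv2.contourArea)
    p=onz(c,q[:,0].astype(float),.018)[:,:2]; r=cv2.minAreaRect((p*1000).astype(np.float32)); l=(p-cen)@R*1000
    print(n,"slicker",r,"local x",l[:,0].min(),l[:,0].max(),"y",l[:,1].min(),l[:,1].max(),"npx",s.sum(),m.sum())
    g=(h[...,1]<75)&(h[...,2]>70)
    for nm,P in(("tin top",[.4915,.3190,.075]),("thin die top",[.497,.238,.075]),("thick",[.495,-.0025,.075]),("cone tube",[.4955,.080,.102])):
        u=proj(c,[P])[0]; x,y=u.astype(int); w=16 if nm=="tin top" else 9
        if nm!="cone tube":
            try:
                k,e=cen_=__import__("m").cen(c,g,(x-w,y-w,x+w,y+w)); print("  ",nm,"predicted px",u,"blob",k,e.sum(),"at z",onz(c,[k],P[2])[0])
            except Exception as ex: print(nm,ex)
print(readout.observe()["tcp_pos"],readout.observe()["clock"])
E
```

```text
clock: 37.85
tcp_pos: [0.4153, -0.0572, 0.2172]
eef_rot: [180.0, 0.0, 93.9]
wrist_force: [1.5, 0.4, -0.6]
width: 0.0369
gripper_force: 0.0
top slicker ((415.64361572265625, 281.6539611816406), (21.54047203063965, 117.29850769042969), 3.145772933959961) local x -12.518421632265081 9.448984295905863 y -57.26859660571112 59.84767425175554 npx 355 892
   tin top predicted px [180.0375 212.9924] blob [181.364  214.1155] 511 at z [0.4887 0.315  0.075 ]
   thin die top predicted px [209.6693 213.5687] blob [210.2473 213.9355] 93 at z [0.4961 0.2363 0.075 ]
   thick predicted px [297.3691 221.8639] blob [297.3413 222.8862] 167 at z [ 0.4922 -0.0026  0.075 ]
side slicker ((419.27032470703125, 281.33880615234375), (49.74934387207031, 141.1923828125), 3.3662636280059814) local x -23.19790411122241 26.583088390382812 y -70.11537342596762 71.10235258143874 npx 622 1219
   tin top predicted px [227.6193 263.1024] blob [228.7668 264.006 ] 669 at z [0.488  0.3194 0.075 ]
   thin die top predicted px [245.9074 236.1015] blob [245.5755 237.4676] 139 at z [0.4956 0.2415 0.075 ]
   thick predicted px [298.7115 170.083 ] blob [298.6831 171.6066] 183 at z [0.4925 0.002  0.075 ]
[ 0.4161 -0.0606  0.2171] 37.95
```

```bash
python3 - <<'E'
from bench import arm
print(arm.sign_off())
E
```

```text
the job is handed in; nothing more can be done
None
```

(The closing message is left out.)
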